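# Lock the tube carrier onto the bench rotator

## Robot

A 6-joint arm with a two-finger parallel gripper is mounted at the origin on a cart in front of the work surface, level with it; the furniture and walls round the work are solid. World frame = base frame: x ahead of the robot, y to its left, z up, the work surface at z = 0. Lengths are in m, angles in rad, forces in N, time in s.
With the tool pointing down it reaches from about 0.375 to 0.9 m from the base axis. Payload 3.1 kg.
Tool frame: the origin (TCP) lies on the centre line of the jaws, within the pads' length; the fingertips stand 25 mm ahead of it and the grasp point (between the pads) lies 6 mm ahead of it (manip.tips_ahead is the distance from the TCP to the fingertips, in m); z points along the fingers, y is the direction in which the jaws open and shut (so a half turn about z gives the same grasp; the last joint's range is limited). The gripper opens to 85 mm and grips with 20 to 120 N. Pads are 22 mm wide; open, the fingers measure 114 mm over their backs; the gripper's body (76 mm by 85 mm) begins 54 mm behind the grasp point. The pads swing forward as they close: fully open they stand 13 mm farther back than shut.
Start: joints at [1.101, 0.527, 1.433, -0, 1.181, -0.178], TCP at [0.179, 0.599, 0.234] pointing down, gripper open.
Joint ranges: [-3.08, 3.08], [-0.75, 2.2], [0.22, 2.44], [-1.43, 4.57], [0, 2.65], [-2.85, 2.85]. Speed limits (rad/s): [2.79, 2.79, 3.14, 3.14, 3.14, 3.14].

## Interface

Orientations are given as a unit quaternion [x, y, z, w].
In Python, from station import manip gives the robot as it stands.
- The arm moves only by the tool play_rows, never from a script. Its argument "steps" is a list that holds one entry, the list of rows, each a list of 6 numbers: the shift along the tool's x, y, z in m, then the turn, a rotation vector about the tool's x, y, z in degrees. In form: [[[x, y, z, rx, ry, rz], ...]]. A call has 1 to 10 rows; each row shifts and turns the commanded pose from where the row before left it, along the tool's axes as they then stand; what a row does not reach is not made up. A row lasts 1/8 s, in which the tool goes at most 62.5 mm and 10.7 degrees, less where a joint would pass 70% of its speed; a pose out of reach is approached as far as the arm can. A call is refused whole if a number of a shift passes 0.0625 or a number of a turn 10.7, either way. A call with a gripper value outside its range is refused whole. "fingers" is the opening, from 0 (shut) to 1 (fully open), set as the call begins (left out, the last holds). The fingers move at their own pace and stop on an object; "squeeze" is the grip in N (left out, the last holds). Time passes only in rows, so rows that do not move let the fingers close. It gives the time, the measured TCP pose, the force and the opening at its end, in the units of the state.
- manip.sense(): the state, without advancing time (a new reading comes with each control period).
- manip.snapshot(name): name is "scene" or "top" or "wrist"; returns a dict with "img" (480x640x3 uint8, red, green, blue), "K" (3x3 intrinsics, pixels), "world_from_camera" (4x4, takes a point from camera to world coordinates). Camera axes: x right, y down, z forward; pixel columns grow to the right and rows downward; lengths in m; the calibration is good to about 2 mm. A picture is of the moment at which its call begins. There is no depth.
- manip.sign_off(): hands the job in, once; it reports no verdict.
Trained networks look in a picture, given as the dict that the camera call returned (one of the last four; its "shot" number tells which), for a name from the list of things; names that differ only in an ending like _2 or _b are one class to them, and where a whole thing is asked for, a point or a joint stands for the part that bears it (a point fixed in the world has none). Each returns a list of dicts, best first, with "score" (0 to 1); they miss things now and then, are a little off and sometimes report something else, mostly with a low value. They report only what shows in the picture. A call takes as long as a camera call. They do not tell look-alikes from the thing itself.
- manip.regions_of(label, picture): "pixels" (480x640 bool, what is visible of it) and "rect" ([left, top, right, bottom] in pixels, round what is visible of it).
- manip.pinpoint(label, picture): "point" ([column, row] in pixels: a listed point, or the origin of a listed thing).
The state is a dict: "t": time; "q": joint angles; "qd": joint speeds; "tau": joint torques, N m; "tcp_pos": TCP position; "tool_rot": TCP orientation; "force": force on the tool from outside, world axes, zero at the start; "ft_torque": the same for the moment, N m; "finger_gap": opening from 0.0 (shut) to 1.0 (fully open).
Only numpy, scipy, OpenCV 4.12 (cv2) and the standard library are available. Lean on these libraries where they do the work, as an engineer would, in place of code of your own. Each camera call takes 0.05 s, during which the arm holds its last target.

## Task

Fit the tube carrier onto the bench rotator: hang it in the bayonet socket on the inclined head with its two lugs going down through the open entry slots, twist it clockwise (looking down onto the socket) under the lips, and when the lugs drop into the locking notches press it lightly fully home. Then let go of it, and leave the marker pen, the tape roll and the timer where they stand.

Things in the scene. Friction and masses are not known exactly. Their poses are not given: they have to be found in the camera images.
- carrier_center (a point): Loose grey tube carrier, 180 g, standing upright on the worktop; the same after half a turn. Point on its axis, half-way up, 40 mm above its flat underside (height 80 mm); z up its axis. Spigot 60 mm diameter, 0 to 30 mm above the underside, bottom edge bevelled 2 mm; disc 100 mm diameter, 30 to 36 mm; above it the grip bar. The fingers stay above the disc.
- carrier_bar (a point): Middle of the carrier's straight grip bar, on its axis 60 mm above the underside. The bar is 50 mm long along the carrier's x, 14 mm thick along its y (grip across this) and runs from 36 to 80 mm above the underside. It lies in line with the two lugs.
- carrier_lug (a point): Outer end of one of the carrier's two lugs, at +x, 43 mm from the axis; the other is opposite at -x. Each lug is 10 mm wide, 8 mm high, level with the underside, and sticks out 13 mm from the spigot.
- socket: Fixed aluminium bayonet socket on the inclined head of the white bench rotator. Origin: centre of its flat floor, 100 mm above the worktop. z: its axis, 30 degrees from vertical, upper end leaning to the rotator's front (roughly to the robot). Round wall on the floor: inner diameter 64 mm, outer 76, height 27; floor plate diameter 90. In the wall are two equal J-shaped paths, opposite each other.
- socket_entry (a point): Top of one entry slot, mid-wall: 35 mm from the axis, 27 mm above the floor, on the line 60 degrees counter-clockwise (about socket z) from socket +x; the other is opposite. Slots are 18 mm wide, open above; their bottom is a track 7 mm above the socket's floor, which runs 60 degrees clockwise from here to the notch. Carrier enters with its bar on this line, axes in line.
- socket_notch (a point): Bottom of one locking notch, mid-wall: 35 mm along socket +x at floor level (7 mm deeper than the track), 16 mm wide; the other is at -x. Solid wall beyond. A lip (underside 20 mm, top 27 mm above the floor) covers track and notch. Locked: bar along socket x, either way round, underside on the floor, carrier_center 40 mm up the axis. No springs: a light push down the axis seats it; it stays.
- marker_center (a point): White marker pen with a black cap lying on the worktop, 135 mm long, 16 mm thick, loose bystander; point at its middle.
- tape_roll_center (a point): Beige tape roll lying flat, 62 mm across, 19 mm high, loose bystander; point half-way up.
- bench_timer_center (a point): Small white timer lying flat, 64x64x19 mm, loose bystander; point half-way up.
Not all that is in view belongs to the job. Leave any pink look-alike of the part that bears carrier_center alone.

How it is judged:
By the outcome, as a careful person would: the job done as asked, in the order asked, and still so for the second after the job is handed in, with the robot touching nothing.
It also fails if it takes over 53 s, if anything falls off the work surface, if the arm or the gripper's body presses on something with over 40 N, if the wrist force passes 120 N, or if a joint passes its speed limit or range.

## Working session

There is one attempt and no reset: what is moved stays moved. The work goes in short steps, Python scripts to look and compute and a tool call to move; the robot and the scene stay as the last step left them, time stands still between calls to the robot, and variables do not carry over. Pictures are saved under pics/ and viewed, and the job is handed in when it is done.

Besides the shell and the picture viewer there is one more tool, called after ">>>" as name([rows], argument=value, ...), one row to a line, values as JSON. play_rows: Moves the arm, as the interface text tells. Its arguments: {"type":"object","properties":{"steps":{"type":"array"},"fingers":{"type":"number"},"squeeze":{"type":"number"}},"required":["steps"]}

```bash
ls; mkdir -p pics; cat > h.py <<'E'
import numpy as np,cv2
from station import manip
from scipy.spatial.transform import Rotation as R
def save(p,n): cv2.imwrite('pics/'+n,p['img'][:,:,::-1])
def ray(p,uv):
    K=np.array(p['K']);T=np.array(p['world_from_camera'])
    d=T[:3,:3]@np.linalg.solve(K,[uv[0],uv[1],1.]);return T[:3,3],d/np.linalg.norm(d)
def atz(p,uv,z):
    o,d=ray(p,uv);return o+d*(z-o[2])/d[2]
def proj(p,X):
    K=np.array(p['K']);T=np.array(p['world_from_camera'])
    X=np.atleast_2d(X);c=(X-T[:3,3])@T[:3,:3];u=c@K.T;return u[:,:2]/u[:,2:]
E
python3 - <<'E'
from h import *
s=manip.sense();print(s['t'],s['tcp_pos'],s['tool_rot'],s['finger_gap'],manip.tips_ahead)
for n in ['scene','top','wrist']:
    p=manip.snapshot(n);save(p,n+'0.png');print(n,np.round(p['world_from_camera'],3).tolist(),np.round(p['K'],1).tolist())
    for l in ['carrier_center','carrier_bar','carrier_lug','socket','socket_entry','socket_notch','marker_center','tape_roll_center','bench_timer_center']:
        r=manip.pinpoint(l,p)
        print(l,[(np.round(x['point'],1).tolist(),round(x['score'],2)) for x in r])
E
```

```text
pics
0.0 [0.17883863 0.59811358 0.23299777] [ 1.44880885e-01  9.89448467e-01 -1.06587713e-03 -3.52282805e-04] 0.9984670326164908 0.025
scene [[0.832, -0.356, 0.426, -0.016], [-0.555, -0.543, 0.63, -0.988], [0.007, -0.76, -0.65, 0.963], [0.0, 0.0, 0.0, 1.0]] [[586.0, 0.0, 312.9], [0.0, 586.0, 240.5], [0.0, 0.0, 1.0]]
carrier_center [([348.5, 304.3], 0.93), ([284.6, 335.0], 0.87), ([300.7, 276.7], 0.57)]
carrier_bar [([349.6, 299.5], 0.76), ([297.6, 271.1], 0.66), ([285.4, 331.1], 0.6)]
carrier_lug [([319.8, 288.0], 0.89), ([275.8, 357.9], 0.77), ([367.0, 311.0], 0.65)]
socket [([284.6, 187.2], 0.95)]
socket_entry [([283.3, 172.1], 0.76)]
socket_notch [([291.7, 179.9], 0.89)]
marker_center [([377.2, 288.3], 0.86)]
tape_roll_center [([190.3, 215.1], 0.71)]
bench_timer_center [([376.9, 400.2], 0.89)]
top [[0.042, -0.979, 0.201, 0.343], [-0.999, -0.042, 0.004, -0.19], [0.004, -0.201, -0.98, 1.094], [0.0, 0.0, 0.0, 1.0]] [[467.4, 0.0, 327.6], [0.0, 467.4, 237.8], [0.0, 0.0, 1.0]]
carrier_center [([322.8, 263.3], 0.84), ([384.2, 248.7], 0.78)]
carrier_bar [([380.1, 316.7], 0.9), ([323.8, 265.6], 0.9), ([387.5, 247.2], 0.86)]
carrier_lug [([381.2, 233.7], 0.88), ([386.2, 338.9], 0.85), ([336.4, 259.7], 0.63)]
socket [([371.1, 208.9], 0.69), ([209.2, 200.0], 0.64), ([219.5, 207.1], 0.62)]
socket_entry [([207.2, 199.1], 0.8)]
socket_notch [([225.4, 192.0], 0.67)]
marker_center [([374.1, 209.2], 0.85)]
tape_roll_center [([161.7, 299.3], 0.76)]
bench_timer_center [([468.7, 288.2], 0.83), ([223.8, 208.7], 0.16)]
wrist [[0.288, 0.925, 0.248, 0.116], [0.958, -0.278, -0.075, 0.618], [0.0, 0.259, -0.966, 0.374], [0.0, 0.0, 0.0, 1.0]] [[344.6, 0.0, 320.2], [0.0, 344.6, 238.4], [0.0, 0.0, 1.0]]
carrier_center []
carrier_bar []
carrier_lug []
socket []
socket_entry []
socket_notch []
marker_center []
tape_roll_center []
bench_timer_center []
```

View pics/scene0.png

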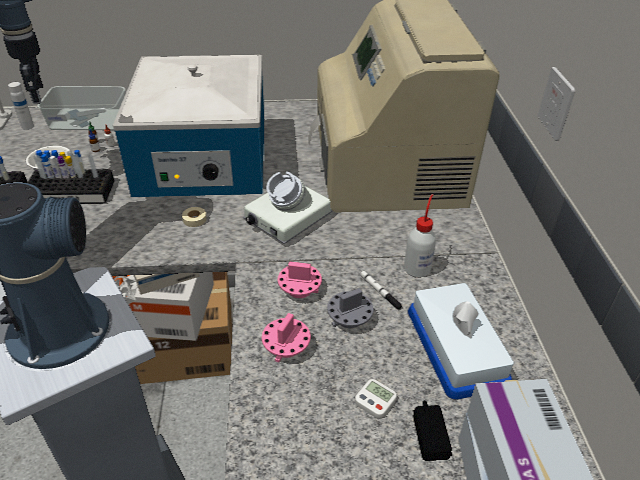

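View pics/top0.png

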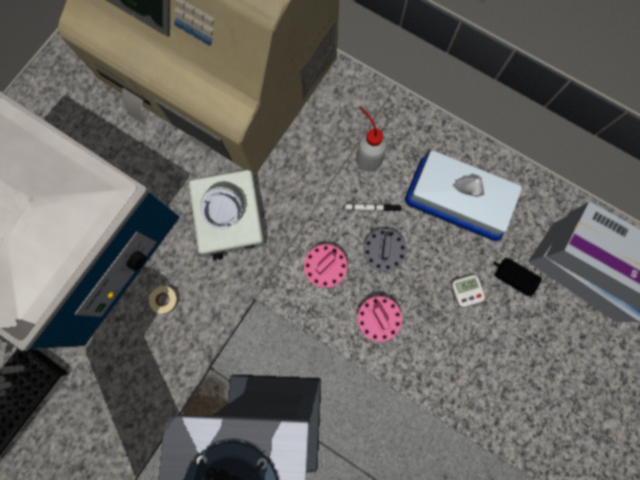

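```bash
python3 - <<'E'
import cv2
a=cv2.imread('pics/scene0.png');b=cv2.imread('pics/top0.png')
cv2.imwrite('pics/cs0.png',cv2.resize(a[130:390,210:450],None,fx=2.3,fy=2.3,interpolation=3))
cv2.imwrite('pics/ct0.png',cv2.resize(b[150:370,170:430],None,fx=2.7,fy=2.7,interpolation=3))
E
```

```text
(no output)
```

View pics/cs0.png

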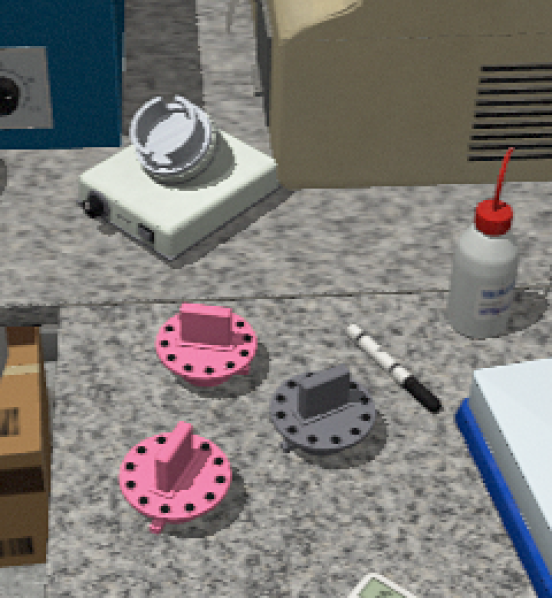

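View pics/ct0.png

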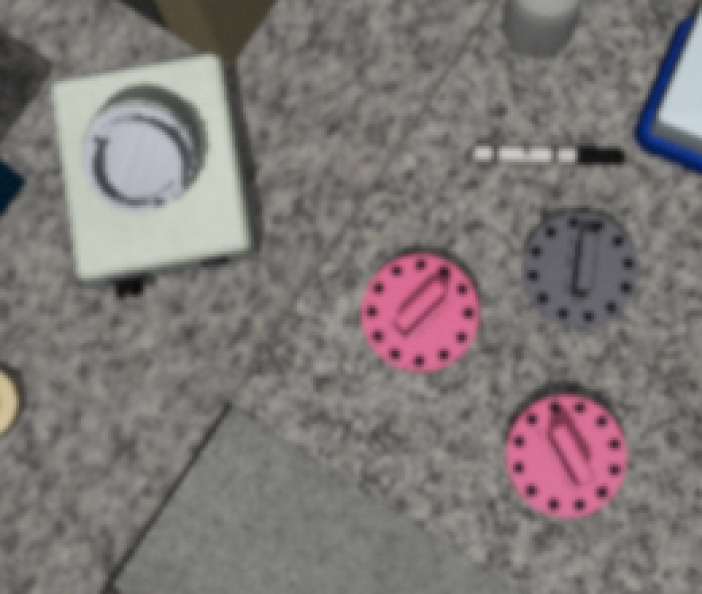

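The candidates are grey at scene (349,305) / top (385,249), pink at scene (300,278) / top (325,265), and pink at scene (285,335) / top (380,317). The grey one is the carrier; the close crop confirms it is grey with its bar up. Next I'll get rough poses.

```bash
cat > fit.py <<'E'
from h import *
from scipy.optimize import least_squares
def tri(ps,uvs):
    A=np.zeros((3,3));b=np.zeros(3)
    for p,uv in zip(ps,uvs):
        o,d=ray(p,uv);M=np.eye(3)-np.outer(d,d);A+=M;b+=M@o
    return np.linalg.solve(A,b)
E
python3 - <<'E'
from fit import *
S=manip.snapshot('scene');T=manip.snapshot('top')
# carrier: mask
for p,n in ((S,'scene'),(T,'top')):
    for l in ['carrier_center','socket']:
        for r in manip.regions_of(l,p): 
            m=r['pixels'];c=p['img'][m].mean(0) if m.any() else 0
            print(n,l,round(r['score'],2),np.round(r['rect'],1),m.sum(),np.round(c))
print('cc',tri([S,T],[(348.5,304.3),(384.2,248.7)]),'z40',atz(S,(348.5,304.3),.04),atz(T,(384.2,248.7),.04))
print('bar',atz(S,(349.6,299.5),.06),atz(T,(387.5,247.2),.06))
print('lug top',atz(T,(381.2,233.7),.004),'other', atz(S,(319.8,288),.004))
print('socket',atz(S,(284.6,187.2),.1),atz(T,(219.5,207.1),.1),tri([S,T],[(284.6,187.2),(219.5,207.1)]))
print('entry',tri([S,T],[(283.3,172.1),(207.2,199.1)]),'notch',tri([S,T],[(291.7,179.9),(225.4,192.)]))
for l,a in (('marker',(374.1,209.2)),('tape',(161.7,299.3)),('timer',(468.7,288.2))): print(l,atz(T,a,.01))
for n,c in (('p1',(323,265)),('p2',(380,317))): print(n,atz(T,c,.036))
E
```

```text
scene carrier_center 0.78 [322.7 289.  373.9 328.9] 1468 [95. 95. 99.]
scene carrier_center 0.69 [276.9 260.2 320.6 295.7] 1192 [183. 101. 129.]
scene carrier_center 0.65 [258.9 313.2 312.6 359.7] 1551 [188. 105. 134.]
scene socket 0.8 [265.5 171.2 305.2 208.7] 1026 [150. 153. 157.]
top carrier_center 0.98 [356.3 295.7 401.9 341.6] 1562 [187.  96. 129.]
top carrier_center 0.71 [304.7 242.7 348.6 286.6] 1477 [189.  94. 128.]
top carrier_center 0.69 [364.9 228.5 405.6 271.2] 1407 [89. 88. 94.]
top socket 0.72 [199.3 188.6 242.4 226.9] 1252 [158. 161. 168.]
cc [ 0.53634213 -0.31472895  0.04451384] z40 [ 0.53644358 -0.31073128  0.04      ] [ 0.53955457 -0.31642946  0.04      ]
bar [ 0.53470047 -0.31546023  0.06      ] [ 0.53957154 -0.32139496  0.06      ]
lug top [ 0.58232951 -0.31294139  0.004     ] other [ 0.53316521 -0.20670087  0.004     ]
socket [0.60585558 0.06133448 0.1       ] [0.60572932 0.05426357 0.1       ] [0.60271736 0.05326232 0.10633553]
entry [0.61135131 0.07302038 0.13743493] notch [0.62396135 0.04027869 0.12996972]
marker [ 0.64037969 -0.29409919  0.01      ]
tape [0.40484495 0.18970703 0.01      ]
timer [ 0.46048249 -0.51755967  0.01      ]
p1 [ 0.49648826 -0.17791382  0.036     ]
p2 [ 0.38486452 -0.3102827   0.036     ]
```

```bash
python3 - <<'E'
from fit import *
T=manip.snapshot('top');S=manip.snapshot('scene')
for n,a,z in (('boxfront bottom L',(47,345),0),('box bottom R?',(178,215),0),('b2',(88,345),0),('rack',(68,370),.05),('rackR',(30,345),.05)): print(n,atz(T,a,z))
print('scene: bottom front corners',atz(S,(130,192),0),atz(S,(265,192),0))
# top front-left corner vertical above bottom front-left: find height
for u,v,b in ((117,124,(130,192)),(264,122,(265,192))):
    X=atz(S,b,0)
    zs=[(z,proj(S,X+[0,0,z])[0].round(1)) for z in (.15,.2,.25,.3)];print(zs)
X=atz(S,(327,205),0);print('cycler front-left bottom',X)
print(proj(T,[[.179,.6,.233],[.3,.35,.35],[.45,.05,.35]]))
E
```

```text
boxfront bottom L [0.29139736 0.4418521  0.        ]
box bottom R? [0.60820198 0.17691839 0.        ]
b2 [0.29530625 0.34884684 0.        ]
rack [0.24356721 0.35946529 0.05      ]
rackR [0.29220929 0.44973657 0.05      ]
scene: bottom front corners [3.04652830e-01 3.98956663e-01 1.11022302e-16] [ 6.19814970e-01  1.93133235e-01 -1.11022302e-16]
[(0.15, array([118.8, 145.5])), (0.2, array([114.8, 128.6])), (0.25, array([110.6, 111. ])), (0.3, array([106.1,  92.7]))]
[(0.15, array([262.4, 145.6])), (0.2, array([261.4, 128.8])), (0.25, array([260.5, 111.3])), (0.3, array([259.4,  93. ]))]
cycler front-left bottom [7.30720071e-01 4.86169970e-02 1.11022302e-16]
[[-132.24808343  410.41338755]
 [ -25.06875366  347.16312666]
 [ 178.99678512  259.45611919]]
```

```bash
cat >> fit.py <<'E'
from scipy.spatial.transform import Slerp
import json
def Rzx(z,x):
    z=np.array(z,float);z/=np.linalg.norm(z);x=np.array(x,float);x=x-z*(x@z);x/=np.linalg.norm(x)
    return R.from_matrix(np.c_[x,np.cross(z,x),z])
def plan(wps,start=None,vmax=.055,wmax=10.0,dec=4):
    """wps: list of (pos,R[,n]); prints rows from measured pose"""
    if start is None:
        s=manip.sense();p=np.array(s['tcp_pos']);r=R.from_quat(s['tool_rot'])
    else: p,r=start
    rows=[]
    for w in wps:
        P,Q=np.array(w[0],float),w[1]
        ang=np.degrees((r.inv()*Q).magnitude());d=np.linalg.norm(P-p)
        n=w[2] if len(w)>2 else max(1,int(np.ceil(max(d/vmax,ang/wmax))))
        sl=Slerp([0,1],R.concatenate([r,Q]));p0=p.copy()
        for i in range(1,n+1):
            pt=p0+(P-p0)*i/n;rt=sl(i/n)
            sh=np.round(r.inv().apply(pt-p),dec);tu=np.round((r.inv()*rt).as_rotvec(degrees=True),1)
            rows.append((sh+0.).tolist()+(tu+0.).tolist())
            p=p+r.apply(sh);r=r*R.from_rotvec(tu,degrees=True)
    for i in range(0,len(rows),10): print(json.dumps([rows[i:i+10]]))
    print('end',p.round(4),'err pos',(p-wps[-1][0]).round(4),'n',len(rows))
    return rows
E
python3 - <<'E'
from fit import *
s=manip.sense();R0=R.from_quat(s['tool_rot'])
a=np.array([-.495,-.07,.866]);a/=np.linalg.norm(a)
yaw=lambda d:[np.cos(np.radians(d)),np.sin(np.radians(d)),0]
R1=Rzx([0,0,-1],yaw(140));R2=Rzx(-a,yaw(95))
plan([([.17,.5,.36],R0),([.3,.33,.36],R1),([.515,.042,.26],R2)])
E
```

```text
[[[-0.0065, -0.0324, -0.042, 0.0, 0.0, 0.0], [-0.0065, -0.0324, -0.042, 0.0, 0.0, 0.0], [-0.0065, -0.0324, -0.042, 0.0, 0.0, 0.0], [-0.0433, -0.0314, 0.0, 0.0, 0.0, 5.8], [-0.0463, -0.0269, 0.0, 0.0, 0.0, 5.9], [-0.0488, -0.0219, 0.0, 0.0, 0.0, 5.8], [-0.0508, -0.017, 0.0, 0.0, 0.0, 5.8], [-0.05, -0.0118, 0.0143, -4.1, -1.5, 6.2], [-0.0506, -0.0074, 0.0149, -4.2, -1.5, 6.3], [-0.0508, -0.003, 0.0159, -4.1, -1.4, 6.2]]]
[[[-0.0504, 0.0014, 0.017, -4.1, -1.5, 6.2], [-0.0497, 0.0055, 0.0186, -4.2, -1.5, 6.2], [-0.0483, 0.0094, 0.0205, -4.1, -1.5, 6.3], [-0.0465, 0.0131, 0.0225, -4.2, -1.4, 6.2]]]
end [0.5151 0.042  0.26  ] err pos [ 0.0001  0.     -0.    ] n 14
```

View pics/wrist0.png

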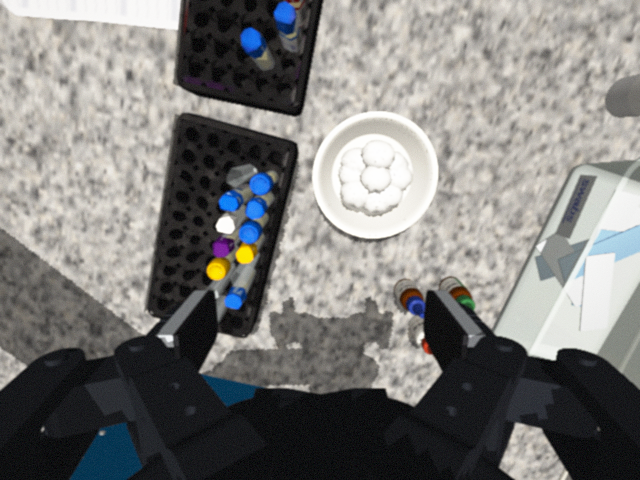

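>>> play_rows([
  [[0,0,-0.06,0,0,0],[-0.0065,-0.0324,-0.033,0,0,0],[-0.0065,-0.0324,-0.033,0,0,0],[-0.0065,-0.0324,0,0,0,0],[-0.0433,-0.0314,0,0,0,5.8],[-0.0463,-0.0269,0,0,0,5.9],[-0.0488,-0.0219,0,0,0,5.8],[-0.0508,-0.017,0,0,0,5.8],[-0.05,-0.0118,0.0143,-4.1,-1.5,6.2],[-0.0506,-0.0074,0.0149,-4.2,-1.5,6.3]],
])

```text
t: 3.15
tcp_pos: [0.3627, 0.2463, 0.3316]
tool_rot: [0.442, 0.893, 0.06, 0.051]
force: [0.7, -0.7, -0.1]
finger_gap: 1.002
```

>>> play_rows([
  [[-0.0508,-0.003,0.0159,-4.1,-1.4,6.2],[-0.0504,0.0014,0.017,-4.1,-1.5,6.2],[-0.0497,0.0055,0.0186,-4.2,-1.5,6.2],[-0.0483,0.0094,0.0205,-4.1,-1.5,6.3],[-0.0465,0.0131,0.0225,-4.2,-1.4,6.2],[0,0,0,0,0,0],[0,0,0,0,0,0]],
])

```text
t: 4.03
tcp_pos: [0.5146, 0.0422, 0.2599]
tool_rot: [0.65, 0.715, 0.2, 0.165]
force: [0.8, 0.7, -0.2]
finger_gap: 0.999
```

```bash
python3 - <<'E'
from fit import *
s=manip.sense();print(s['t'],s['tcp_pos'],np.round(s['q'],3),s['force'])
p=manip.snapshot('wrist');save(p,'w1.png')
for l in ['socket','socket_entry','socket_notch']:
    print(l,[(np.round(x['point'],1).tolist(),round(x['score'],2)) for x in manip.pinpoint(l,p)])
a=np.array([-.495,-.07,.866]);print(proj(p,[[.605,.055,.1],np.array([.605,.055,.1])+.027*a]))
E
```

```text
4.025 [0.5146112  0.04219409 0.25988018] [-0.247  0.206  2.046  0.462  0.441 -0.717] [ 0.83101816  0.65649126 -0.15470872]
socket [([318.1, 220.9], 0.69)]
socket_entry [([348.7, 207.3], 0.77)]
socket_notch [([352.1, 235.1], 0.8)]
[[319.75340369 217.57111938]
 [319.69831892 223.68880882]]
```

View pics/w1.png

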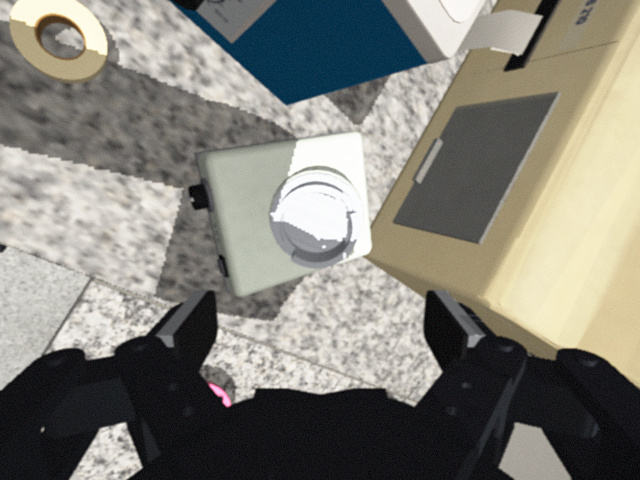

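```bash
python3 - <<'E'
import cv2
a=cv2.imread('pics/w1.png')
cv2.imwrite('pics/w1c.png',cv2.resize(a[155:280,250:390],None,fx=5,fy=5,interpolation=2)[:600,:])
E
```

```text
(no output)
```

View pics/w1c.png

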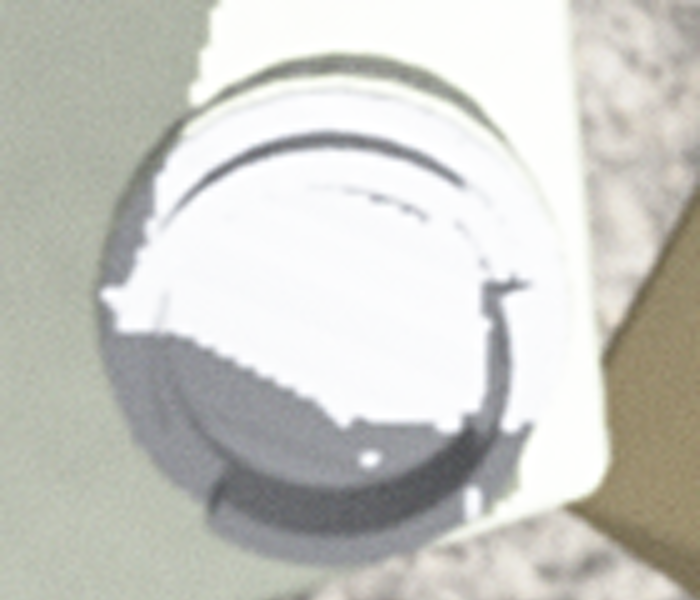

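```bash
python3 - <<'E'
from fit import *
a=np.array([-.495,-.07,.866]);a/=np.linalg.norm(a)
s=manip.sense();R0=R.from_quat(s['tool_rot'])
plan([(np.array([.605,.055,.1])+.095*a+R0.apply([-.04,0,0]),R0)])
E
```

```text
[[[-0.0206, -0.0008, 0.0448, 0.0, 0.0, 0.0], [-0.0205, -0.0008, 0.0448, 0.0, 0.0, 0.0]]]
end [0.5621 0.0086 0.1814] err pos [0. 0. 0.] n 2
```

>>> play_rows([
  [[-0.0206,0,0.0448,0,0,0],[-0.0205,0,0.0448,0,0,0],[0,0,0,0,0,0],[0,0,0,0,0,0]],
])

```text
t: 4.72
tcp_pos: [0.5631, 0.0086, 0.182]
tool_rot: [0.649, 0.715, 0.2, 0.165]
force: [-0.5, 0.2, 0.5]
finger_gap: 0.999
```

```bash
python3 - <<'E'
from fit import *
import pickle
p=manip.snapshot('wrist');save(p,'w2.png');pickle.dump(p,open('w2.pkl','wb'))
s=manip.sense();print(s['t'],s['tcp_pos'],s['force'])
for l in ['socket','socket_entry','socket_notch']:
    print(l,[(np.round(x['point'],1).tolist(),round(x['score'],2)) for x in manip.pinpoint(l,p)])
r=manip.regions_of('socket',p)[0]['rect'];print(r)
l,t,rr,b=[int(v) for v in r]
c=p['img'][t-15:b+15,l-15:rr+15,::-1]
c=np.clip(255*(c/255.)**2,0,255).astype(np.uint8)
f=min(790/c.shape[1],590/c.shape[0]);print('off',l-15,t-15,f)
cv2.imwrite('pics/w2c.png',cv2.resize(c,None,fx=f,fy=f,interpolation=2))
E
```

```text
4.775 [0.56316663 0.00855683 0.18277524] [-0.52982225 -0.24210345  0.72607313]
socket [([319.4, 187.3], 0.95)]
socket_entry [([361.5, 163.2], 0.84)]
socket_notch [([358.3, 207.4], 0.71)]
[248.6, 121.8, 380.1, 256.5]
off 233 106 3.5757575757575757
```

View pics/w2c.png

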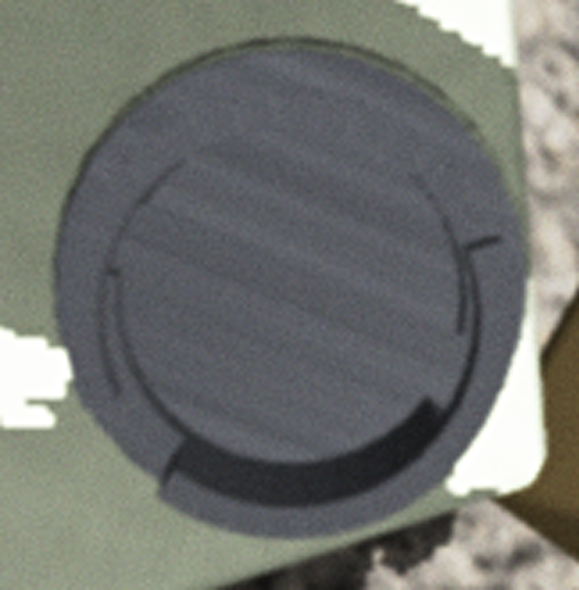

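View pics/w2.png

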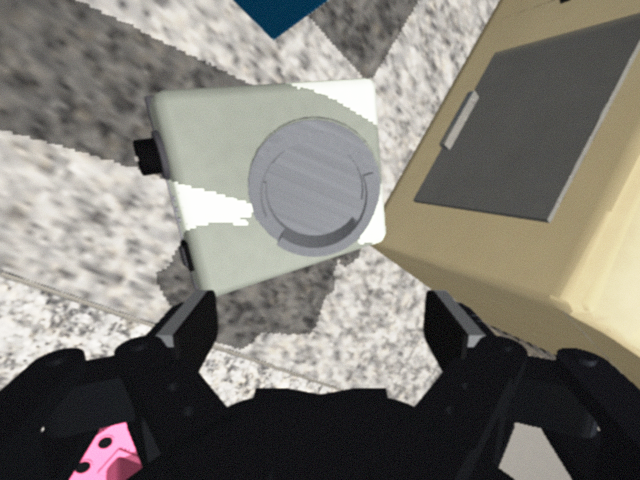

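```bash
cat > ov.py <<'E'
from fit import *
import pickle
def sock(x,y,az,roll):
    # az deg: lean direction; roll: socket x angle about a, measured from horizontal direction e1 = z x lean
    l=np.array([np.cos(np.radians(az)),np.sin(np.radians(az)),0])
    a=.5*l+np.array([0,0,np.sqrt(.75)]);e1=np.cross([0,0,1],l);e2=np.cross(a,e1)
    c,s=np.cos(np.radians(roll)),np.sin(np.radians(roll))
    X=c*e1+s*e2;return np.array([x,y,.1]),np.c_[X,np.cross(a,X),a]
def arc(r,z,a0,a1,n=60):
    t=np.radians(np.linspace(a0,a1,n));return np.c_[r*np.cos(t),r*np.sin(t),0*t+z]
def curves():
    C=[]
    d32,d38=np.degrees(np.arcsin(9/32)),np.degrees(np.arcsin(9/38))
    C.append((arc(.045,0,0,360),(0,255,255)))
    C.append((arc(.032,0,0,360),(255,255,0)))
    for k in (0,180):
        C.append((arc(.032,.027,60+d32+k-180,60-d32+k),(0,0,255)))
        C.append((arc(.038,.027,60+d38+k-180,60-d38+k),(0,0,255)))
        for sg,col in((1,(0,255,0)),(-1,(0,255,0))):
            th=np.radians(60+k);u=np.array([np.cos(th),np.sin(th)]);v=np.array([-u[1],u[0]])*sg*.009
            for zz in (.027,.007):
                C.append((np.array([[*(u*np.sqrt(r*r-.009**2)+v),zz] for r in np.linspace(.032,.038,8)]),col))
            for r in (.032,.038):
                C.append((np.array([[*(u*np.sqrt(r*r-.009**2)+v),zz] for zz in np.linspace(.027,.007,8)]),col))
        th=np.radians(k);C.append((np.array([[r*np.cos(th),r*np.sin(th),0.027] for r in (.032,.038)]),(255,0,255)))
    return C
def overlay(p,par,crop,f,fn,gamma=2.):
    o,M=sock(*par);l,t,r,b=crop
    img=p['img'][t:b,l:r,::-1];img=np.clip(255*(img/255.)**gamma,0,255).astype(np.uint8)
    img=cv2.resize(img,None,fx=f,fy=f,interpolation=2)
    for c,col in curves():
        uv=proj(p,o+c@M.T);uv=((uv+.5-[l,t])*f-.5)
        cv2.polylines(img,[np.round(uv*8).astype(np.int32)],False,col,1,cv2.LINE_AA,3)
    cv2.imwrite('pics/'+fn,img)
E
python3 - <<'E'
from ov import *
p=pickle.load(open('w2.pkl','rb'))
az=np.degrees(np.arctan2(-.07,-.495));
# roll from edge
o,M=sock(.605,.055,az,0)
def ang(cr,z=.027):
    uv=np.array(cr)/3.5758+[233,106]
    O,d=ray(p,uv);n=M[:,2];q=o+n*z;t=((q-O)@n)/(d@n);X=(O+d*t-o)@M
    return X.round(4),np.degrees(np.arctan2(X[1],X[0])).round(1),np.hypot(*X[:2]).round(4)
for c in ((485,242),(500,238),(468,247),(170,465),(163,490),(185,445),(110,270),(415,175),(440,405)): print(c,ang(c))
overlay(p,(.605,.055,az,0),(233,106,395,271),3.5758,'ov1.png')
E
```

```text
(485, 242) (array([-0.0089,  0.0303,  0.027 ]), np.float64(106.3), np.float64(0.0316))
(500, 238) (array([-0.0094,  0.0328,  0.027 ]), np.float64(106.0), np.float64(0.0341))
(468, 247) (array([-0.0082,  0.0274,  0.027 ]), np.float64(106.6), np.float64(0.0286))
(170, 465) (array([ 0.027 , -0.0251,  0.027 ]), np.float64(-42.9), np.float64(0.0369))
(163, 490) (array([ 0.0315, -0.0267,  0.027 ]), np.float64(-40.3), np.float64(0.0413))
(185, 445) (array([ 0.0235, -0.0222,  0.027 ]), np.float64(-43.4), np.float64(0.0324))
(110, 270) (array([-0.0072, -0.0326,  0.027 ]), np.float64(-102.4), np.float64(0.0334))
(415, 175) (array([-0.0203,  0.0189,  0.027 ]), np.float64(137.0), np.float64(0.0277))
(440, 405) (array([0.0185, 0.0222, 0.027 ]), np.float64(50.2), np.float64(0.0289))
```

View pics/ov1.png

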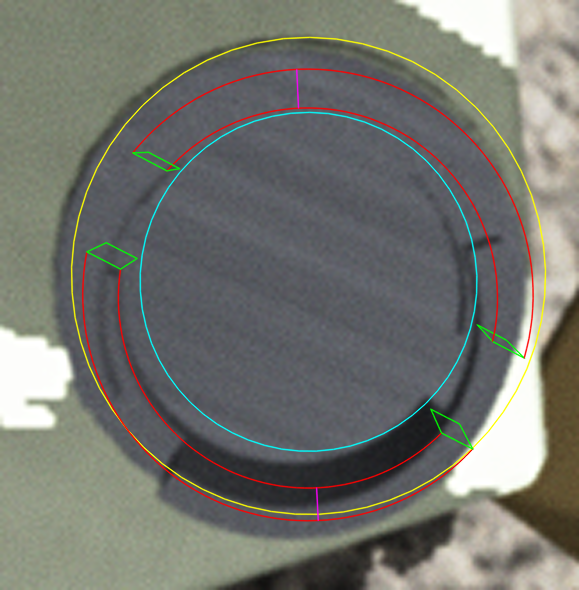

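```bash
cat > f2.py <<'E'
from ov import *
p=pickle.load(open('w2.pkl','rb'))
def onplane(par,cr,z):
    o,M=sock(*par);uv=np.array(cr)/3.5758+[233,106]
    O,d=ray(p,uv);n=M[:,2];q=o+n*z;t=((q-O)@n)/(d@n);return (O+d*t-o)@M
plate=[(300,38),(150,100),(65,200),(53,262),(527,270),(515,170),(450,95)]
rimin=[(200,487),(250,503),(300,507),(350,501),(400,477)]
floor=[(190,440),(230,455),(290,463),(350,455),(420,405)]
edges=[((485,242),60,-1),((496,239),60,-1),((175,458),240,1),((166,478),240,1)]
def res(x):
    par=x.copy();r=[]
    for c in plate: X=onplane(par,c,0);r.append(np.hypot(X[0],X[1])-.045)
    for c in rimin: X=onplane(par,c,.027);r.append(np.hypot(X[0],X[1])-.032)
    for c in floor: X=onplane(par,c,0);r.append(np.hypot(X[0],X[1])-.032)
    for c,th,sg in edges:
        X=onplane(par,c,.027);t=np.radians(th);v=np.array([-np.sin(t),np.cos(t)]);r.append(X[:2]@v-sg*.009)
    return np.array(r)*1000
if __name__=='__main__':
    s=least_squares(res,[.605,.055,-172,61],x_scale=[.01,.01,5,5],loss='soft_l1')
    print(s.x,res(s.x).round(1))
    overlay(p,s.x,(233,106,395,271),3.5758,'ov2.png')
E
python3 f2.py
```

```text
[ 6.01559514e-01  5.19291557e-02 -1.69606742e+02  6.15253605e+01] [ 2.1 -0.7  0.5 -0.  -0.   3.   2.4  0.4  0.1  0.2  0.9  1.   1.4  0.3
 -0.3  0.3  0.1  0.7  0.1 -1.8  0.1]
```

View pics/ov2.png

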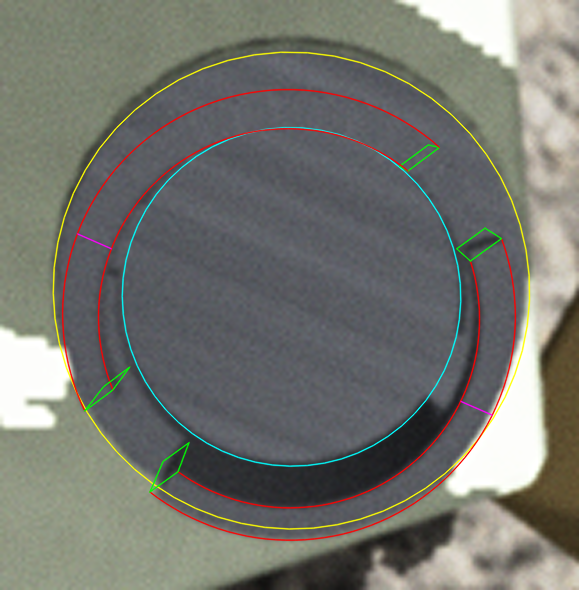

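```bash
python3 - <<'E'
from ov import *
import f2
f2.plate=f2.plate[2:5]
s=least_squares(f2.res,[.605,.055,-172,61],x_scale=[.01,.01,5,5],loss='soft_l1');print(s.x,f2.res(s.x).round(1))
for n,crop in (('scene',(255,160,320,220)),('top',(190,178,250,235))):
    p=manip.snapshot(n);p=dict(p);p['img']=cv2.imread(f'pics/{n}0.png')[:,:,::-1]
    overlay(p,s.x,crop,9,f'ov_{n}.png',1.3)
a=cv2.imread('pics/ov_scene.png');b=cv2.imread('pics/ov_top.png');h=max(a.shape[0],b.shape[0])
cv2.imwrite('pics/ovst.png',cv2.resize(np.hstack([cv2.copyMakeBorder(i,0,h-i.shape[0],0,0,0) for i in (a,b)]),None,fx=.7,fy=.7))
E
```

```text
[ 6.01199253e-01  5.15866478e-02 -1.70741790e+02  6.24154980e+01] [ 0.3 -0.3  0.3  0.  -0.1  0.1  0.8  1.1  0.8 -0.2 -0.7 -0.   0.1  0.6
 -0.  -1.7  0.3]
```

View pics/ovst.png

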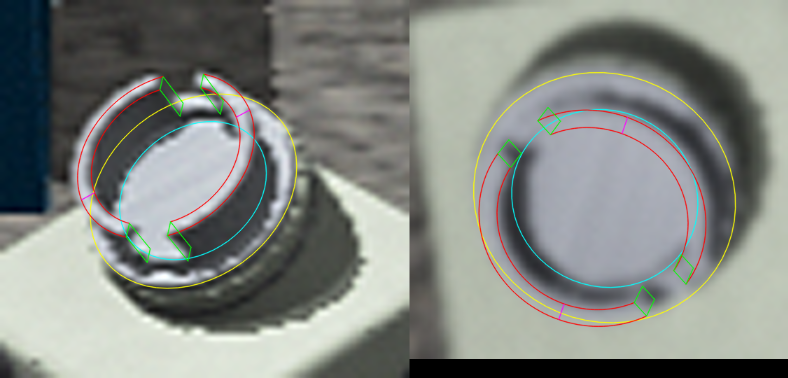

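```bash
cat > par.py <<'E'
SP=(.6012,.0516,-170.5,62.2)
E
python3 - <<'E'
from ov import *; from par import SP
o,M=sock(*SP);s=manip.sense();R0=R.from_quat(s['tool_rot'])
x=M.T@R0.apply([1,0,0]);ang=np.degrees(np.arctan2(x[1],x[0]));print('tool x ang in socket',ang,np.degrees(s['q']).round(1),'z',(M.T@R0.apply([0,0,1])).round(3))
for e in (60,240):
    d=(ang-e+180)%360-180;print('entry',e,'turn about tool z',d,'q6',np.degrees(s['q'][5])+d, 'after lock',np.degrees(s['q'][5])+d+60)
yaw=lambda d:[np.cos(np.radians(d)),np.sin(np.radians(d)),0]
p=np.array(s['tcp_pos'])
plan([(p+[-.03,-.06,.06],R0,2),([.525,-.315,.21],Rzx([0,0,-1],yaw(7)))])
E
```

```text
tool x ang in socket 113.94690384061654 [-17.2  24.1 116.2  46.5  17.2 -64.8] z [ 0.008 -0.01  -1.   ]
entry 60 turn about tool z 53.94690384061653 q6 -10.819828112895266 after lock 49.180171887104734
entry 240 turn about tool z -126.05309615938346 q6 -190.81982811289527 after lock -130.81982811289527
[[[-0.0276, -0.0002, -0.0355, 0.0, 0.0, 0.0], [-0.0277, -0.0001, -0.0355, 0.0, 0.0, 0.0], [-0.0261, -0.0044, 0.0005, 2.3, -2.4, 8.6], [-0.0264, -0.0004, 0.0018, 2.3, -2.5, 8.6], [-0.0261, 0.0037, 0.0028, 2.2, -2.4, 8.7], [-0.0251, 0.0077, 0.0037, 2.3, -2.4, 8.6], [-0.0235, 0.0115, 0.0043, 2.3, -2.4, 8.6], [-0.0213, 0.015, 0.0047, 2.3, -2.5, 8.6], [-0.0186, 0.0182, 0.0049, 2.2, -2.4, 8.7], [-0.0154, 0.021, 0.0049, 2.3, -2.4, 8.6]]]
[[[-0.0118, 0.0233, 0.0046, 2.3, -2.5, 8.6], [-0.0081, 0.0249, 0.004, 2.3, -2.4, 8.6]]]
end [ 0.525 -0.315  0.21 ] err pos [ 0. -0.  0.] n 12
```

>>> play_rows([
  [[-0.0276,0,-0.0355,0,0,0],[-0.0277,0,-0.0355,0,0,0],[-0.0261,-0.0044,0.0005,2.3,-2.4,8.6],[-0.0264,-0.0004,0.0018,2.3,-2.5,8.6],[-0.0261,0.0037,0.0028,2.2,-2.4,8.7],[-0.0251,0.0077,0.0037,2.3,-2.4,8.6],[-0.0235,0.0115,0.0043,2.3,-2.4,8.6],[-0.0213,0.015,0.0047,2.3,-2.5,8.6],[-0.0186,0.0182,0.0049,2.2,-2.4,8.7],[-0.0154,0.021,0.0049,2.3,-2.4,8.6]],
])

```text
t: 6.32
tcp_pos: [0.5266, -0.2632, 0.2157]
tool_rot: [0.977, 0.207, 0.043, 0.036]
force: [-0.4, -0.2, 0.6]
finger_gap: 1.002
```

>>> play_rows([
  [[-0.0118,0.0233,0.0046,2.3,-2.5,8.6],[-0.0081,0.0249,0.004,2.3,-2.4,8.6],[0,0,0,0,0,0],[0,0,0,0,0,0]],
])

```text
t: 6.82
tcp_pos: [0.5245, -0.3144, 0.2087]
tool_rot: [0.998, 0.062, -0.001, -0.001]
force: [0.2, 0.3, -0.3]
finger_gap: 1.003
```

```bash
python3 - <<'E'
from fit import *
import pickle
p=manip.snapshot('wrist');save(p,'w3.png');pickle.dump(p,open('w3.pkl','wb'))
s=manip.sense();print(s['t'],s['tcp_pos'],s['tool_rot'],np.degrees(s['q']).round(1))
for l in ['carrier_center','carrier_bar','carrier_lug']:
    for x in manip.pinpoint(l,p):
        z={'carrier_center':.04,'carrier_bar':.06,'carrier_lug':.004}[l]
        print(l,np.round(x['point'],1).tolist(),round(x['score'],2),atz(p,x['point'],z).round(4))
E
```

```text
6.875 [ 0.52452255 -0.31404234  0.2087719 ] [ 0.99809325  0.06170222 -0.00128301 -0.00102957] [-41.4  30.9  85.5  -0.   63.8  41.6]
carrier_center [324.2, 204.7] 0.9 [ 0.5379 -0.315   0.04  ]
carrier_center [297.8, 357.0] 0.83 [ 0.3784 -0.3078  0.04  ]
carrier_center [176.9, 233.2] 0.69 [ 0.4949 -0.183   0.04  ]
carrier_bar [162.3, 239.6] 0.96 [ 0.4937 -0.1785  0.06  ]
carrier_bar [294.9, 367.7] 0.89 [ 0.38   -0.3061  0.06  ]
carrier_bar [326.2, 206.9] 0.67 [ 0.5396 -0.3164  0.06  ]
carrier_lug [223.3, 195.2] 0.96 [ 0.5292 -0.2145  0.004 ]
carrier_lug [335.0, 156.6] 0.77 [ 0.5801 -0.3207  0.004 ]
```

View pics/w3.png

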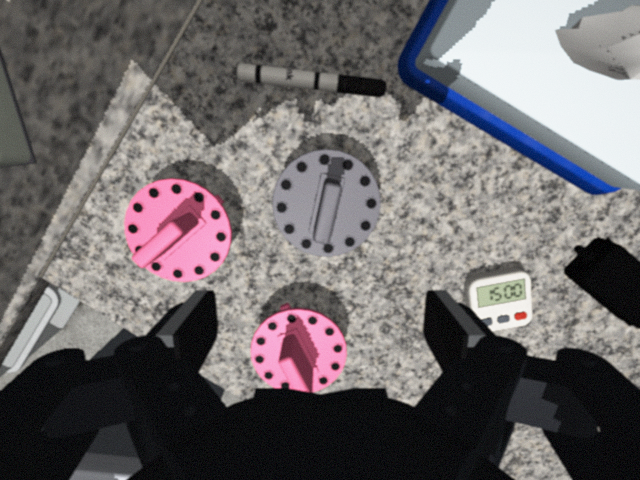

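```bash
cat > f3.py <<'E'
from fit import *
import pickle,sys
def bx(x0,x1,y0,y1,z): return np.array([[x0,y0,z],[x1,y0,z],[x1,y1,z],[x0,y1,z],[x0,y0,z]])
def ovc(p,cx,cy,yaw,crop,f,fn):
    M=R.from_euler('z',yaw,degrees=True).as_matrix();l,t,r,b=crop
    img=cv2.resize(p['img'][t:b,l:r,::-1],None,fx=f,fy=f,interpolation=2)
    th=np.linspace(0,2*np.pi,80)
    C=[(bx(-.025,.025,-.007,.007,.08),(0,0,255)),(bx(-.025,.025,-.007,.007,.036),(0,255,255)),(np.c_[.05*np.cos(th),.05*np.sin(th),0*th+.036],(0,255,0))]
    C+=[(bx(sg*.03,sg*.043,-.005,.005,.0),(255,0,255)) for sg in (1,-1)]
    for c,col in C:
        uv=(proj(p,c@M.T+[cx,cy,0])+.5-[l,t])*f-.5
        cv2.polylines(img,[np.round(uv*8).astype(np.int32)],False,col,1,cv2.LINE_AA,3)
    cv2.imwrite('pics/'+fn,img)
E
python3 - <<'E'
from f3 import *
p=pickle.load(open('w3.pkl','rb'))
c=cv2.resize(p['img'][140:270,260:395,::-1],None,fx=4,fy=4,interpolation=2);cv2.imwrite('pics/c3.png',c)
ovc(p,.539,-.316,-3,(260,140,395,270),4,'ovc1.png')
a=cv2.imread('pics/ovc1.png');cv2.imwrite('pics/c3b.png',cv2.resize(np.hstack([c,a]),None,fx=.74,fy=.74,interpolation=3))
E
```

```text
(no output)
```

View pics/c3b.png

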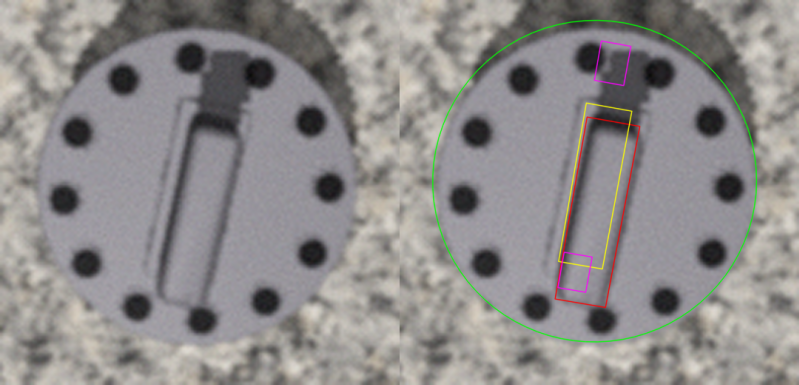

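```bash
python3 - <<'E'
from f3 import *
yaw=lambda d:[np.cos(np.radians(d)),np.sin(np.radians(d)),0]
Rg=Rzx([0,0,-1],yaw(-4.7))
p=pickle.load(open('w3.pkl','rb'));ovc(p,.5378,-.3168,-4.7,(260,140,395,270),4,'ovc2.png')
plan([([.5378,-.3168,.13],Rg),([.5378,-.3168,.067],Rg,3)])
E
```

```text
[[[0.0063, 0.0022, 0.0395, 0.0, 0.1, 5.9], [0.0065, 0.0015, 0.0395, -0.1, 0.0, 5.9], [0.0, 0.0, 0.021, 0.0, 0.0, 0.0], [0.0, 0.0, 0.021, 0.0, 0.0, 0.0], [0.0, 0.0, 0.021, 0.0, 0.0, 0.0]]]
end [ 0.5378 -0.3168  0.067 ] err pos [-0. -0.  0.] n 5
```

View pics/ovc2.png

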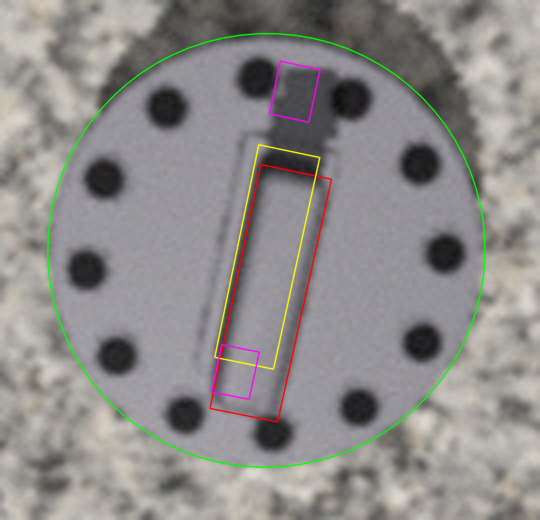

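>>> play_rows([
  [[0.0063,0.0022,0.0395,0,0,5.9],[0.0065,0.0015,0.0395,0,0,5.9],[0,0,0.021,0,0,0],[0,0,0.021,0,0,0],[0,0,0.02,0,0,0],[0,0,0,0,0,0],[0,0,0,0,0,0]],
], fingers=1)

```text
t: 7.9
tcp_pos: [0.5383, -0.318, 0.0686]
tool_rot: [0.999, -0.042, -0.001, -0.0]
force: [-1.4, -0.6, 0.3]
finger_gap: 0.998
```

```bash
python3 - <<'E'
from f3 import *
s=manip.sense();print(s['t'],s['tcp_pos'],s['force'],R.from_quat(s['tool_rot']).apply([1,0,0]))
p=manip.snapshot('wrist');save(p,'w4.png')
E
```

```text
7.9 [ 0.5383301  -0.31796874  0.06856081] [-1.37094459 -0.63971099  0.25277661] [ 0.99653611 -0.08315285 -0.00117504]
```

View pics/w4.png

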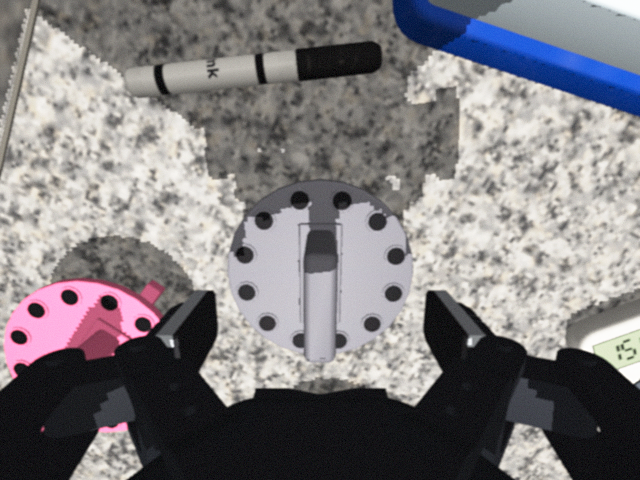

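Aligned: the bar is vertical at column 320 and centred between the pads. Closing.

>>> play_rows([
  [[0,0,0,0,0,0],[0,0,0,0,0,0],[0,0,0,0,0,0],[0,0,0,0,0,0],[0,0,0,0,0,0],[0,0,0,0,0,0],[0,0,0,0,0,0],[0,0,0,0,0,0]],
], fingers=0, squeeze=60)

```text
t: 8.95
tcp_pos: [0.5379, -0.3179, 0.068]
tool_rot: [0.999, -0.042, -0.001, -0.0]
force: [0.0, 1.4, 4.4]
finger_gap: 0.15
```

```bash
python3 - <<'E'
from f3 import *
s=manip.sense();print(s['t'],s['tcp_pos'],s['tool_rot'],s['force'],s['finger_gap'])
p=manip.snapshot('wrist');save(p,'w5.png')
E
```

```text
8.95 [ 0.5379371  -0.31790912  0.06800413] [ 9.99121899e-01 -4.18838820e-02 -9.86369368e-04 -4.44880390e-04] [0.02962499 1.37006674 4.41256736] 0.1497587514839491
```

View pics/w5.png

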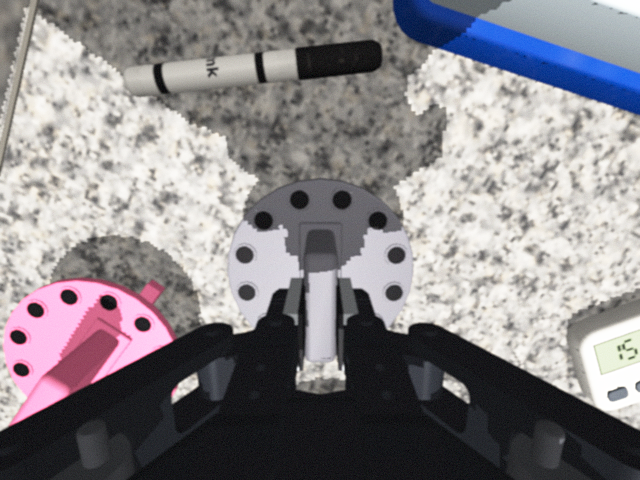

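```bash
cat > tgt.py <<'E'
from ov import *; from par import SP
HG=.068
def tgt(h,th,dx=0,dy=0,sp=SP):
    o,M=sock(*sp);t=np.radians(th);x=M@[np.cos(t),np.sin(t),0]
    return o+M@np.array([dx,dy,h+HG]),Rzx(-M[:,2],x)
def rel(s=None,sp=SP):
    s=s or manip.sense();o,M=sock(*sp);r=R.from_quat(s['tool_rot']);x=M.T@r.apply([1,0,0]);z=M.T@r.apply([0,0,1])
    P=M.T@(np.array(s['tcp_pos'])-o)
    print('t',round(s['t'],2),'h %.2f mm'%((P[2]-HG)*1e3),'lat',(P[:2]*1e3).round(2),'th %.1f'%np.degrees(np.arctan2(x[1],x[0])),'tilt',np.degrees(z[:2]).round(2),'F sock',(M.T@np.array(s['force'])).round(1),'T',np.round(M.T@np.array(s['ft_torque']),2),'gap',round(s['finger_gap'],3),'q',np.degrees(s['q']).round(0))
E
python3 - <<'E'
from tgt import *
s=manip.sense();p=np.array(s['tcp_pos']);R0=R.from_quat(s['tool_rot'])
P,Q=tgt(.07,60)
plan([(p+[0,0,.06],R0,2),(p+[-.01,.05,.125],R0,2),(P,Q)],vmax=.04,wmax=7)
E
```

```text
[[[-0.0001, 0.0, -0.03, 0.0, 0.0, 0.0], [0.0, 0.0, -0.03, 0.0, 0.0, 0.0], [-0.0072, -0.0245, -0.0325, 0.0, 0.0, 0.0], [-0.0071, -0.0246, -0.0324, 0.0, 0.0, 0.0], [-0.0026, -0.0384, -0.0033, -0.6, 3.8, -5.7], [0.0015, -0.0385, -0.0037, -0.6, 3.8, -5.7], [0.0056, -0.038, -0.0039, -0.6, 3.8, -5.6], [0.0094, -0.0373, -0.0038, -0.7, 3.9, -5.7], [0.0134, -0.0361, -0.0034, -0.6, 3.8, -5.7], [0.0172, -0.0346, -0.0028, -0.6, 3.8, -5.7]]]
[[[0.0206, -0.0326, -0.002, -0.6, 3.8, -5.6], [0.0238, -0.0305, -0.0007, -0.6, 3.8, -5.7]]]
end [0.5332 0.0402 0.2195] err pos [ 0.  0. -0.] n 12
```

>>> play_rows([
  [[0,0,-0.03,0,0,0],[0,0,-0.03,0,0,0],[-0.0072,-0.0245,-0.0325,0,0,0],[-0.0071,-0.0246,-0.0324,0,0,0],[-0.0026,-0.0384,-0.0033,-0.6,3.8,-5.7],[0.0015,-0.0385,-0.0037,-0.6,3.8,-5.7],[0.0056,-0.038,-0.0039,-0.6,3.8,-5.6],[0.0094,-0.0373,-0.0038,-0.7,3.9,-5.7],[0.0134,-0.0361,-0.0034,-0.6,3.8,-5.7],[0.0172,-0.0346,-0.0028,-0.6,3.8,-5.7]],
])

```text
t: 10.25
tcp_pos: [0.5311, -0.0356, 0.2119]
tool_rot: [0.947, 0.253, 0.193, 0.039]
force: [-0.1, 0.5, -2.4]
finger_gap: 0.145
```

>>> play_rows([
  [[0.0206,-0.0326,-0.002,-0.6,3.8,-5.6],[0.0238,-0.0305,-0.0007,-0.6,3.8,-5.7],[0,0,0,0,0,0],[0,0,0,0,0,0],[0,0,0,0,0,0]],
])

```text
t: 10.88
tcp_pos: [0.534, 0.0391, 0.2193]
tool_rot: [0.903, 0.343, 0.253, 0.052]
force: [0.8, 0.4, -1.7]
finger_gap: 0.146
```

```bash
python3 - <<'E'
from tgt import *
rel()
for n in ('wrist','scene','top'):
    p=manip.snapshot(n);save(p,f'{n}6.png');pickle.dump(p,open(f'{n}6.pkl','wb'))
a=cv2.imread('pics/scene6.png')[90:260,190:380];cv2.imwrite('pics/scene6c.png',cv2.resize(a,None,fx=3.5,fy=3.5,interpolation=2))
a=cv2.imread('pics/top6.png')[140:290,150:320];cv2.imwrite('pics/top6c.png',cv2.resize(a,None,fx=4,fy=4,interpolation=2))
E
```

```text
t 10.88 h 69.46 mm lat [ 0.96 -0.9 ] th 59.9 tilt [ 0.02 -0.1 ] F sock [-0.3  0.1 -1.9] T [-0.2   0.35  0.02] gap 0.146 q [-14.  18. 118.  36.  20.   3.]
```

View pics/wrist6.png

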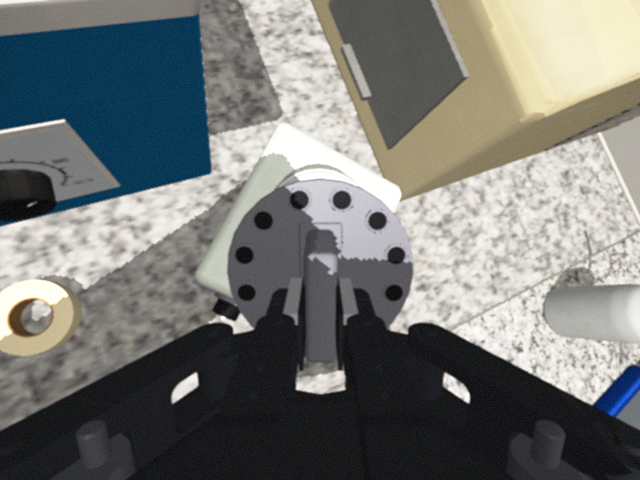

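View pics/scene6c.png

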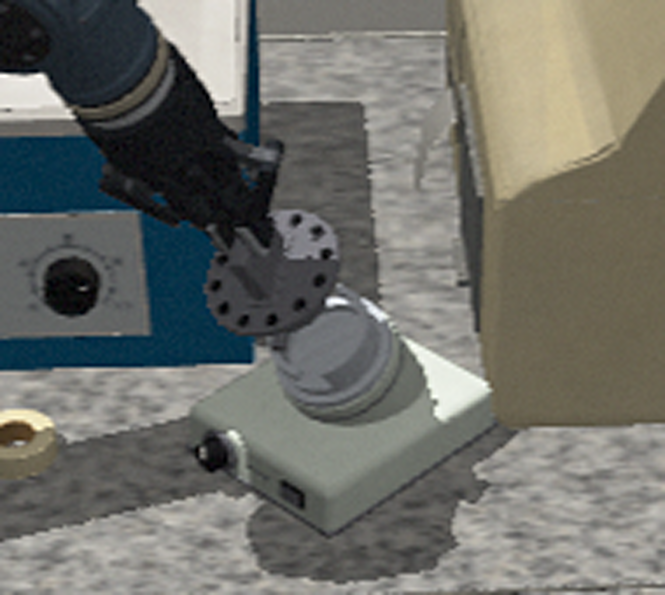

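View pics/top6c.png

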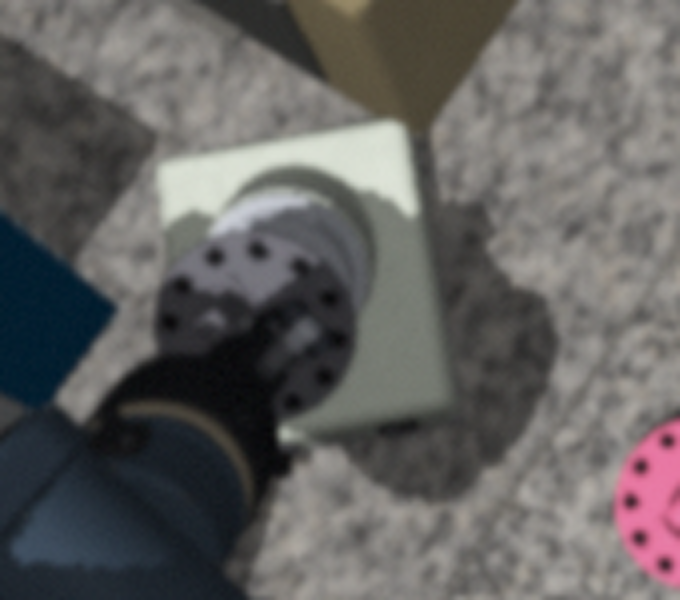

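```bash
cat > ov3.py <<'E'
from tgt import *
def both(p,tcp,rot,crop,f,fn,sp=SP,hide=False):
    o,M=sock(*sp);l,t,r,b=crop
    img=cv2.resize(p['img'][t:b,l:r,::-1],None,fx=f,fy=f,interpolation=2)
    r0=R.from_quat(rot).as_matrix();th=np.linspace(0,2*np.pi,100)
    def dr(X,col):
        uv=(proj(p,X)+.5-[l,t])*f-.5;cv2.polylines(img,[np.round(uv*8).astype(np.int32)],False,col,1,cv2.LINE_AA,3)
    if not hide:
        for c,col in curves(): dr(o+c@M.T,col)
    for rad,h,col in ((.05,.036,(0,255,0)),(.03,0,(0,165,255)),(.05,.030,(0,255,0))):
        dr(tcp+np.c_[rad*np.cos(th),rad*np.sin(th),0*th+HG-h]@r0.T,col)
    for z in (.08,.036): dr(tcp+np.array([[sx*.025,sy*.007,HG-z] for sx,sy in ((1,1),(1,-1),(-1,-1),(-1,1),(1,1))])@r0.T,(255,0,255))
    for sg in (1,-1): dr(tcp+np.array([[sg*x,y,HG] for x,y in ((.03,.005),(.043,.005),(.043,-.005),(.03,-.005))])@r0.T,(255,0,0))
    cv2.imwrite('pics/'+fn,img)
E
python3 - <<'E'
from ov3 import *
s=manip.sense()
both(pickle.load(open('scene6.pkl','rb')),s['tcp_pos'],s['tool_rot'],(240,140,315,215),8,'b1.png')
both(pickle.load(open('wrist6.pkl','rb')),s['tcp_pos'],s['tool_rot'],(200,130,440,370),2.5,'b2.png',hide=True)
both(pickle.load(open('top6.pkl','rb')),s['tcp_pos'],s['tool_rot'],(180,170,260,250),7,'b3.png')
E
```

```text
(no output)
```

View pics/b1.png

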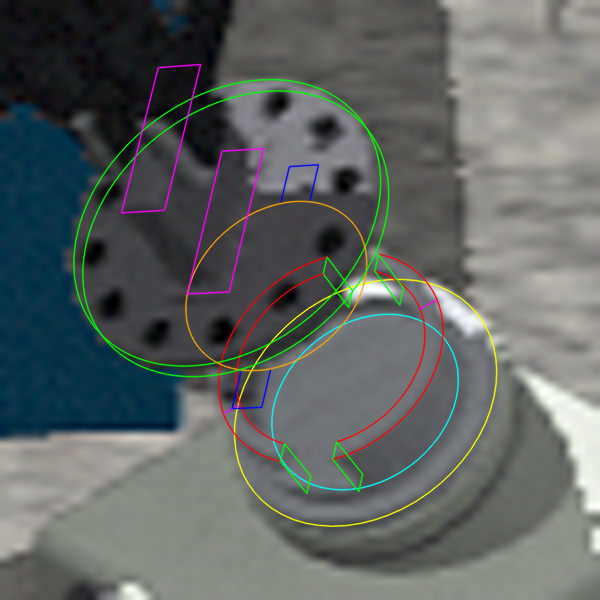

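View pics/b2.png

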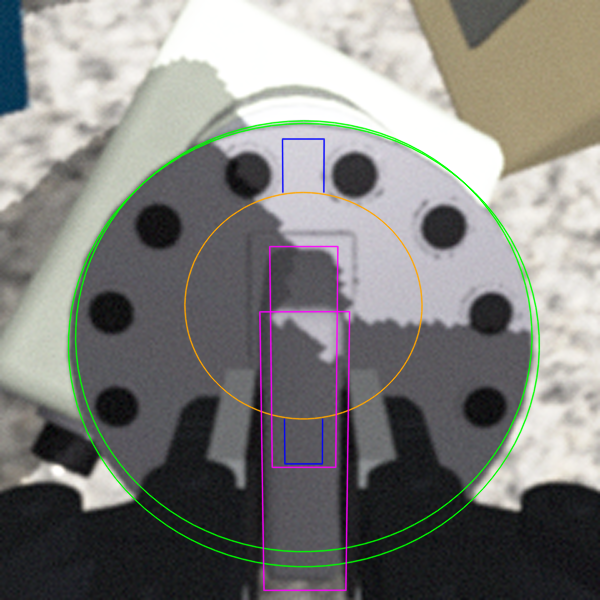

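View pics/b3.png

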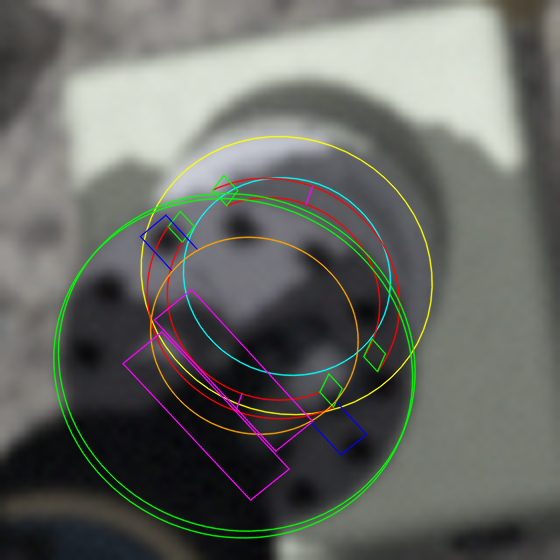

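```bash
python3 - <<'E'
from tgt import *
P,Q=tgt(.033,60);plan([(P,Q)],vmax=.02)
E
```

```text
[[[0.0002, -0.0005, 0.0183, 0.0, 0.0, 0.0], [0.0002, -0.0004, 0.0183, 0.0, 0.1, -0.1]]]
end [0.5514 0.0433 0.1875] err pos [ 0. -0.  0.] n 2
```

>>> play_rows([
  [[0.0002,-0.0005,0.0183,0,0,0],[0.0002,-0.0004,0.0183,0,0,0],[0,0,0,0,0,0],[0,0,0,0,0,0]],
])

```text
t: 11.52
tcp_pos: [0.5509, 0.0439, 0.1877]
tool_rot: [0.903, 0.344, 0.253, 0.051]
force: [-0.4, -0.3, -1.6]
finger_gap: 0.143
```

```bash
python3 - <<'E'
from ov3 import *
rel();s=manip.sense()
p=manip.snapshot('scene');pickle.dump(p,open('scene7.pkl','rb'.replace('r','w')))
both(p,s['tcp_pos'],s['tool_rot'],(250,150,315,215),9,'b4.png',hide=True)
p['img']=p['img'].copy();c=p['img'][150:215,250:315,::-1];cv2.imwrite('pics/b4r.png',cv2.resize(c,None,fx=9,fy=9,interpolation=2))
E
```

```text
t 11.53 h 33.35 mm lat [-0.48  0.5 ] th 60.0 tilt [-0.02 -0.05] F sock [-0.9 -0.7 -1.2] T [-0.23  0.4   0.03] gap 0.143 q [-13.  23. 117.  44.  16.  -4.]
```

View pics/b4.png

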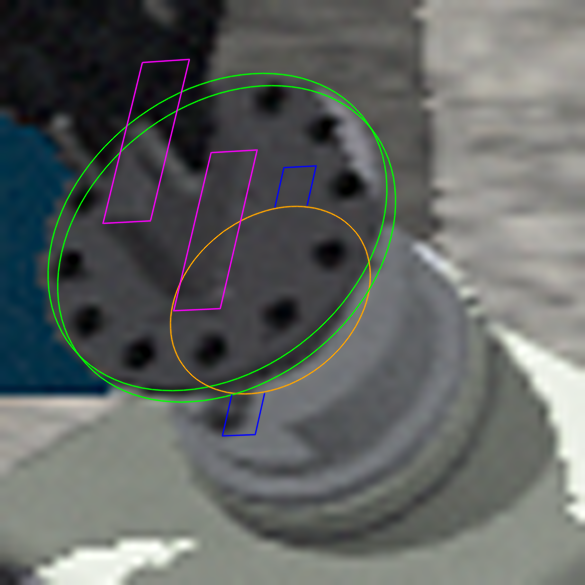

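View pics/b4r.png

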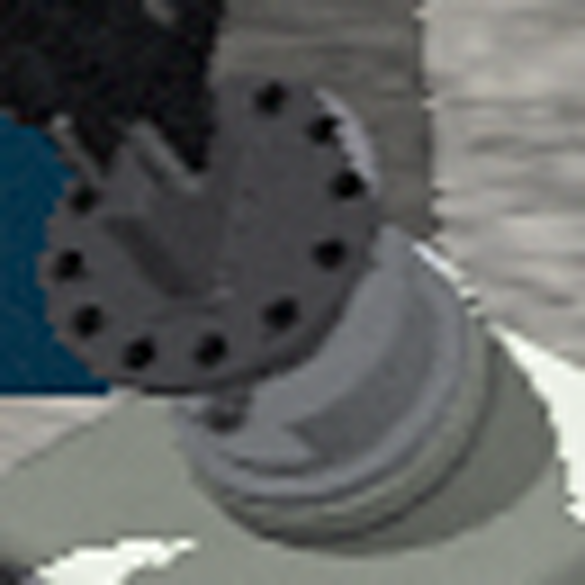

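```bash
python3 - <<'E'
from tgt import *
rel()
P,Q=tgt(.021,60);plan([(P,Q,4)])
E
```

```text
t 11.57 h 33.56 mm lat [-0.37  0.56] th 60.0 tilt [ 0.01 -0.05] F sock [-0.2 -0.8 -1.3] T [-0.15  0.4   0.02] gap 0.146 q [-13.  23. 117.  44.  16.  -4.]
[[[-0.0001, 0.0001, 0.0031, 0.0, 0.0, 0.0], [0.0, 0.0002, 0.0032, 0.0, 0.0, 0.0], [-0.0001, 0.0001, 0.0031, 0.0, 0.0, 0.0], [-0.0001, 0.0002, 0.0032, 0.0, 0.0, 0.0]]]
end [0.5573 0.0442 0.177 ] err pos [ 0. -0. -0.] n 4
```

>>> play_rows([
  [[0,0.0001,0.0031,0,0,0],[-0.0001,0.0002,0.0032,0,0,0],[-0.0001,0.0001,0.0031,0,0,0],[-0.0001,0.0002,0.0032,0,0,0],[0,0,0,0,0,0],[0,0,0,0,0,0]],
])

```text
t: 12.32
tcp_pos: [0.5573, 0.0445, 0.1765]
tool_rot: [0.903, 0.344, 0.253, 0.051]
force: [0.4, 0.1, -1.7]
finger_gap: 0.148
```

```bash
python3 - <<'E'
from tgt import *
rel()
P,Q=tgt(.012,60);plan([(P,Q,3)])
E
```

```text
t 12.32 h 20.47 mm lat [-0.35  0.1 ] th 60.0 tilt [-0.04 -0.04] F sock [-0.4 -0.2 -1.7] T [-0.23  0.41  0.02] gap 0.148 q [-13.  25. 117.  47.  15.  -8.]
[[[0.0, 0.0001, 0.0028, 0.0, 0.0, 0.0], [0.0001, 0.0001, 0.0028, 0.0, 0.0, 0.0], [0.0, 0.0002, 0.0029, 0.0, 0.1, 0.0]]]
end [0.5618 0.045  0.1693] err pos [ 0. -0. -0.] n 3
```

>>> play_rows([
  [[0,0.0001,0.0028,0,0,0],[0.0001,0.0001,0.0028,0,0,0],[0,0.0001,0.0028,0,0,0],[0,0,0.0024,0,0,0],[0,0,0,0,0,0],[0,0,0,0,0,0]],
])

```text
t: 13.08
tcp_pos: [0.5629, 0.0452, 0.1673]
tool_rot: [0.903, 0.344, 0.253, 0.051]
force: [-1.2, -0.2, -2.9]
finger_gap: 0.145
```

```bash
python3 - <<'E'
from ov3 import *
rel()
p=manip.snapshot('scene');c=p['img'][150:215,250:315,::-1];cv2.imwrite('pics/b5r.png',cv2.resize(c,None,fx=9,fy=9,interpolation=2))
E
```

```text
t 13.07 h 9.72 mm lat [0.01 0.04] th 60.0 tilt [-0.03 -0.04] F sock [-2.2 -1.1 -1.9] T [-0.23  0.34  0.02] gap 0.145 q [-12.  26. 117.  50.  14. -11.]
```

View pics/b5r.png

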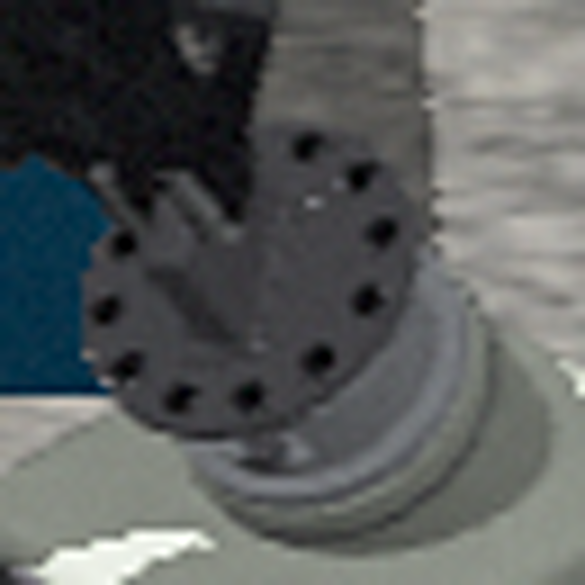

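>>> play_rows([
  [[0,0,0.0015,0,0,0],[0,0,0.0015,0,0,0],[0,0,0,0,0,0]],
])

```text
t: 13.5
tcp_pos: [0.5639, 0.0452, 0.1651]
tool_rot: [0.903, 0.343, 0.253, 0.051]
force: [-4.6, -1.7, 4.1]
finger_gap: 0.147
```

```bash
python3 - <<'E'
from tgt import *
rel()
E
```

```text
t 13.5 h 7.32 mm lat [-0.16 -0.24] th 60.0 tilt [ 0.   -0.07] F sock [-1.4 -1.8  5.9] T [-0.31  0.45 -0.01] gap 0.147 q [-12.  26. 117.  51.  14. -12.]
```

>>> play_rows([
  [[0,0,-0.0018,0,0,0],[0,0,0,0,0,5],[0,0,0,0,0,5],[0,0,0,0,0,5],[0,0,0,0,0,5],[0,0,0,0,0,5],[0,0,0,0,0,0]],
])

```text
t: 14.38
tcp_pos: [0.5636, 0.0454, 0.1662]
tool_rot: [0.956, 0.141, 0.258, -0.005]
force: [-0.6, 0.1, -1.5]
finger_gap: 0.147
```

```bash
python3 - <<'E'
from tgt import *
rel()
P,Q=tgt(.0088,10);plan([(P,Q,5)])
E
```

```text
t 14.38 h 8.41 mm lat [0.05 0.09] th 35.0 tilt [-0.04 -0.04] F sock [-1.2 -0.4 -1. ] T [-0.17  0.35 -0.02] gap 0.147 q [-12.  26. 117.  50.  14.  14.]
[[[0.0, 0.0, -0.0001, 0.0, 0.0, 5.0], [0.0, 0.0, -0.0001, 0.0, 0.0, 5.0], [0.0, 0.0, 0.0, 0.0, 0.0, 5.0], [-0.0001, 0.0001, -0.0001, 0.0, 0.0, 5.0], [0.0, 0.0, -0.0001, 0.0, 0.0, 5.0]]]
end [0.5633 0.0452 0.1665] err pos [-0. -0. -0.] n 5
```

>>> play_rows([
  [[0,0,-0.0001,0,0,5],[0,0,-0.0001,0,0,5],[0,0,0,0,0,5],[-0.0001,0.0001,-0.0001,0,0,5],[0,0,-0.0001,0,0,5],[0,0,0,0,0,5],[0,0,0,0,0,4],[0,0,0,0,0,0]],
])

```text
t: 15.38
tcp_pos: [0.5633, 0.0452, 0.1665]
tool_rot: [0.955, -0.145, 0.246, -0.08]
force: [-0.8, 0.4, -1.5]
finger_gap: 0.146
```

```bash
python3 - <<'E'
from tgt import *
rel()
E
```

```text
t 15.38 h 8.86 mm lat [ 0.01 -0.08] th 1.1 tilt [-0.03 -0.04] F sock [-1.5 -0.2 -1. ] T [-0.22  0.4   0.05] gap 0.146 q [-12.  26. 117.  50.  14.  48.]
```

>>> play_rows([
  [[0,0,0.0015,0,0,1],[0,0,0.0015,0,0,0],[0,0,0.0015,0,0,0],[0,0,0.0015,0,0,0],[0,0,0,0,0,0]],
])

```text
t: 16.0
tcp_pos: [0.5662, 0.0457, 0.1612]
tool_rot: [0.954, -0.154, 0.245, -0.082]
force: [-0.2, 0.1, -1.8]
finger_gap: 0.146
```

```bash
python3 - <<'E'
from tgt import *
rel()
E
```

```text
t 16.0 h 2.77 mm lat [-0.12 -0.1 ] th -0.0 tilt [-0.05 -0.04] F sock [-1.  -0.4 -1.5] T [-0.2   0.4  -0.03] gap 0.146 q [-12.  27. 117.  52.  14.  47.]
```

In the notch, below the track level of 7 mm. Now a light push home.

>>> play_rows([
  [[0,0,0.0012,0,0,0],[0,0,0.0012,0,0,0],[0,0,0.001,0,0,0],[0,0,0.0006,0,0,0],[0,0,0,0,0,0],[0,0,0,0,0,0]],
])

```text
t: 16.75
tcp_pos: [0.5676, 0.0454, 0.1594]
tool_rot: [0.953, -0.154, 0.246, -0.082]
force: [-9.3, -4.0, 13.1]
finger_gap: 0.146
```

```bash
python3 - <<'E'
from tgt import *
rel()
E
```

```text
t 16.75 h 0.51 mm lat [ 0.41 -0.47] th -0.0 tilt [ 0.12 -0.09] F sock [-0.6 -3.1 16.3] T [-0.46  0.5   0.06] gap 0.146 q [-12.  27. 117.  54.  13.  46.]
```

>>> play_rows([
  [[0,0,-0.0006,0,0,0],[0,0,0,0,0,0],[0,0,0,0,0,0],[0,0,0,0,0,0]],
], fingers=0.45)

```text
t: 17.25
tcp_pos: [0.568, 0.046, 0.1583]
tool_rot: [0.954, -0.154, 0.245, -0.083]
force: [-0.4, 0.4, -0.5]
finger_gap: 0.453
```

```bash
python3 - <<'E'
from tgt import *
rel()
p=manip.snapshot('wrist');save(p,'w8.png')
E
```

```text
t 17.25 h -0.69 mm lat [-0.03 -0.04] th -0.0 tilt [-0.04 -0.04] F sock [-0.6  0.1 -0.3] T [-0.08  0.19 -0.03] gap 0.453 q [-12.  27. 117.  53.  13.  46.]
```

View pics/w8.png

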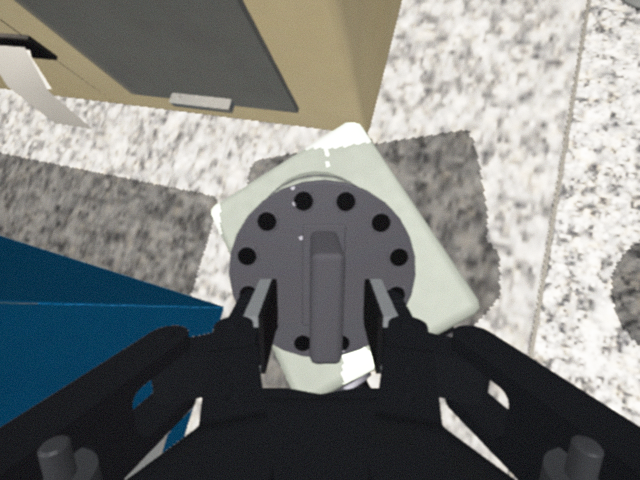

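>>> play_rows([
  [[0,0,-0.015,0,0,0],[0,0,-0.02,0,0,0],[0,0,-0.02,0,0,0],[0,0,-0.015,0,0,0],[0,0,0,0,0,0]],
])

```text
t: 17.92
tcp_pos: [0.5335, 0.0401, 0.2199]
tool_rot: [0.954, -0.154, 0.246, -0.082]
force: [-0.9, 0.2, -0.1]
finger_gap: 0.451
```

>>> play_rows([
  [[0,0,0,0,0,0],[0,0,0,0,0,0],[0,0,0,0,0,0],[0,0,0,0,0,0],[0,0,0,0,0,0]],
], fingers=0, squeeze=20)

```text
t: 18.55
tcp_pos: [0.5334, 0.0402, 0.2189]
tool_rot: [0.954, -0.154, 0.245, -0.083]
force: [-0.2, 0.2, 0.1]
finger_gap: -0.004
```

```bash
python3 - <<'E'
from tgt import *
rel()
for n in ('wrist','scene'):
    p=manip.snapshot(n);save(p,f'{n}9.png');pickle.dump(p,open(f'{n}9.pkl','wb'))
a=cv2.imread('pics/scene9.png')[140:230,240:340];cv2.imwrite('pics/scene9c.png',cv2.resize(a,None,fx=6,fy=6,interpolation=2))
E
```

```text
t 18.55 h 69.38 mm lat [-0.04 -0.06] th -0.0 tilt [-0.04 -0.04] F sock [-0.1  0.1  0.2] T [-0.14  0.15  0.01] gap -0.004 q [-14.  18. 118.  36.  20.  63.]
```

View pics/scene9c.png

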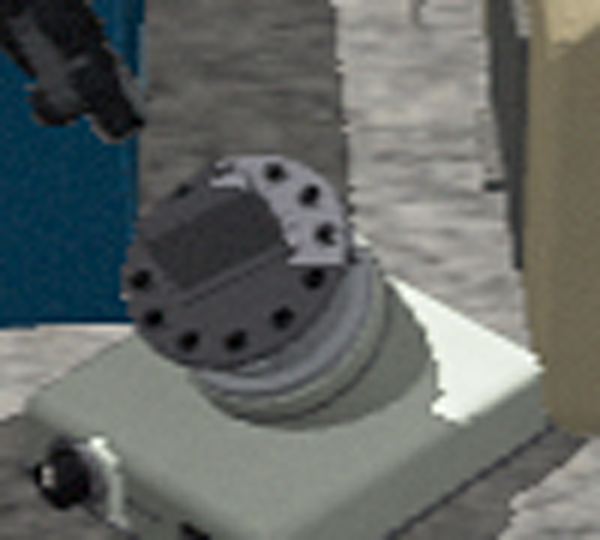

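View pics/wrist9.png

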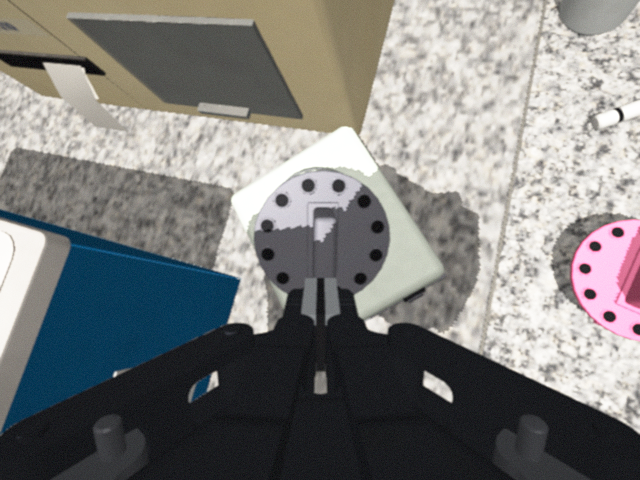

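>>> play_rows([
  [[0,0,0.014,0,0,0],[0,0,0.012,0,0,0],[0,0,0.002,0,0,0],[0,0,0.0015,0,0,0],[0,0,0.0015,0,0,0],[0,0,0,0,0,0]],
])

```text
t: 19.4
tcp_pos: [0.5487, 0.0427, 0.1925]
tool_rot: [0.954, -0.154, 0.245, -0.082]
force: [0.0, -1.2, -1.0]
finger_gap: 0.002
```

```bash
python3 - <<'E'
from tgt import *
rel()
E
```

```text
t 19.4 h 38.72 mm lat [ 0.11 -0.03] th -0.0 tilt [-0.01 -0.04] F sock [-0.1 -1.3 -0.8] T [-0.08  0.2   0.01] gap 0.002 q [-13.  22. 117.  42.  17.  57.]
```

>>> play_rows([
  [[0,0,0.001,0,0,0],[0,0,0.001,0,0,0],[0,0,0.0008,0,0,0],[0,0,0,0,0,0]],
])

```text
t: 19.9
tcp_pos: [0.55, 0.043, 0.1897]
tool_rot: [0.954, -0.154, 0.245, -0.082]
force: [-0.7, 0.7, -0.4]
finger_gap: -0.001
```

```bash
python3 - <<'E'
from tgt import *
rel()
E
```

```text
t 19.9 h 35.64 mm lat [-0.05 -0.09] th -0.0 tilt [-0.04 -0.05] F sock [-1.   0.4 -0. ] T [-0.16  0.21  0.04] gap -0.001 q [-13.  22. 117.  43.  16.  56.]
```

>>> play_rows([
  [[0,0,0.001,0,0,0],[0,0,0.001,0,0,0],[0,0,0,0,0,0]],
])

```text
t: 20.27
tcp_pos: [0.551, 0.0432, 0.188]
tool_rot: [0.954, -0.154, 0.245, -0.083]
force: [-0.3, 0.4, -0.0]
finger_gap: 0.004
```

```bash
python3 - <<'E'
from tgt import *
rel()
E
```

```text
t 20.27 h 33.63 mm lat [-0.07 -0.07] th -0.0 tilt [-0.04 -0.04] F sock [-0.4  0.3  0.1] T [-0.16  0.24  0.01] gap 0.004 q [-13.  23. 117.  43.  16.  56.]
```

```bash
python3 - <<'E'
from ov3 import *
p=manip.snapshot('wrist');save(p,'w10.png')
c=p['img'][150:400,200:440,::-1];cv2.imwrite('pics/w10c.png',cv2.resize(c,None,fx=2.3,fy=2.3,interpolation=2))
p=manip.snapshot('scene')
a=p['img'][140:230,240:340,::-1];cv2.imwrite('pics/s10c.png',cv2.resize(a,None,fx=6,fy=6,interpolation=2))
E
```

```text
(no output)
```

View pics/w10c.png

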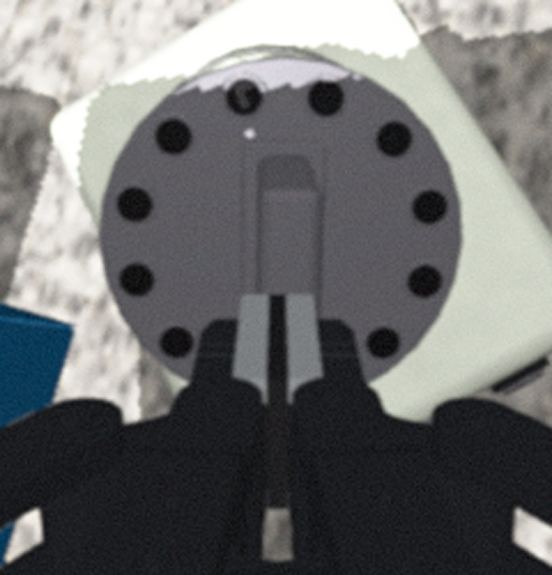

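View pics/s10c.png

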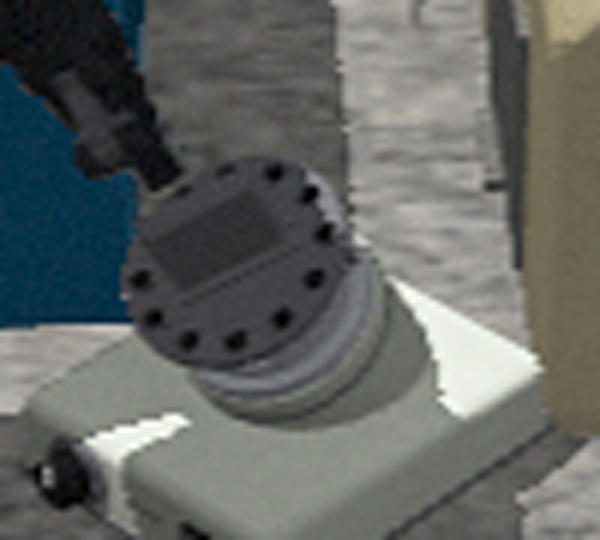

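>>> play_rows([
  [[0,0,0.001,0,0,0],[0,0,0.001,0,0,0],[0,0,0.001,0,0,0],[0,0,0,0,0,0]],
])

```text
t: 20.88
tcp_pos: [0.5525, 0.0434, 0.1853]
tool_rot: [0.954, -0.154, 0.245, -0.082]
force: [0.1, 0.6, 0.1]
finger_gap: -0.0
```

```bash
python3 - <<'E'
from tgt import *
rel()
E
```

```text
t 20.88 h 30.61 mm lat [-0.08 -0.09] th -0.0 tilt [-0.04 -0.05] F sock [-0.1  0.6 -0. ] T [-0.07  0.24 -0.  ] gap -0.0 q [-13.  23. 117.  44.  16.  55.]
```

```bash
python3 - <<'E'
from ov3 import *
s=manip.sense();p=manip.snapshot('scene')
a=cv2.resize(p['img'][140:230,240:340,::-1],None,fx=6,fy=6,interpolation=2)
r=R.from_quat(s['tool_rot'])
def dr(X,col):
    uv=(proj(p,X)+.5-[240,140])*6-.5;cv2.polylines(a,[np.round(uv*8).astype(np.int32)],False,col,1,cv2.LINE_AA,3)
dr(np.array([np.array(s['tcp_pos'])+r.apply([0,0,z]) for z in (-.02,.025)]),(0,255,255))
dr(np.array([np.array(s['tcp_pos'])+r.apply([x,0,.025]) for x in (-.011,.011)]),(0,255,255))
o,M=sock(*SP)
for z in (.08,.036): dr(o+np.array([[sx*.025,sy*.007,z] for sx,sy in ((1,1),(1,-1),(-1,-1),(-1,1),(1,1))])@M.T,(255,0,255))
th=np.linspace(0,6.283,90);dr(o+np.c_[.05*np.cos(th),.05*np.sin(th),0*th+.036]@M.T,(0,255,0))
cv2.imwrite('pics/s11.png',a)
E
```

```text
(no output)
```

View pics/s11.png

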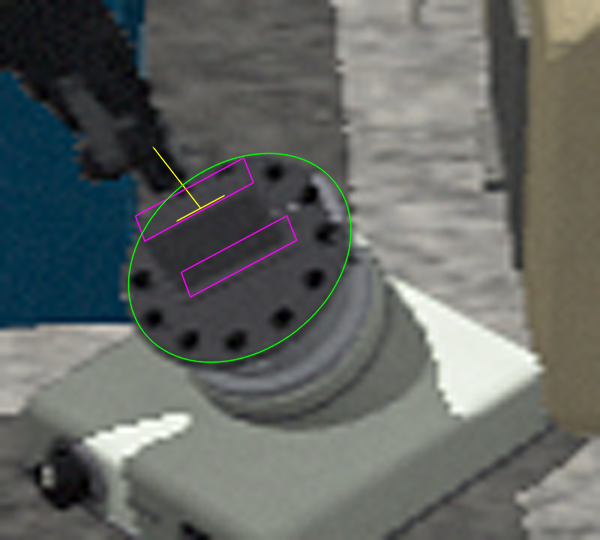

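>>> play_rows([
  [[0,0,0.001,0,0,0],[0,0,0.001,0,0,0],[0,0,0.001,0,0,0],[0,0,0,0,0,0]],
])

```text
t: 21.42
tcp_pos: [0.554, 0.0436, 0.1828]
tool_rot: [0.954, -0.154, 0.245, -0.082]
force: [-0.3, -0.2, 0.5]
finger_gap: 0.0
```

```bash
python3 - <<'E'
from tgt import *
rel()
E
```

```text
t 21.43 h 27.64 mm lat [-0.03 -0.09] th -0.0 tilt [-0.04 -0.05] F sock [ 0.  -0.2  0.6] T [-0.06  0.23  0.02] gap 0.0 q [-13.  24. 117.  45.  16.  54.]
```

>>> play_rows([
  [[0,0,0.001,0,0,0],[0,0,0.001,0,0,0],[0,0,0,0,0,0]],
])

```text
t: 21.8
tcp_pos: [0.555, 0.0438, 0.1811]
tool_rot: [0.954, -0.154, 0.245, -0.082]
force: [-1.0, -0.2, -0.9]
finger_gap: -0.002
```

```bash
python3 - <<'E'
from ov3 import *
rel()
p=manip.snapshot('wrist');save(p,'w12.png')
c=p['img'][150:400,200:440,::-1];cv2.imwrite('pics/w12c.png',cv2.resize(c,None,fx=2.3,fy=2.3,interpolation=2))
p=manip.snapshot('scene')
a=p['img'][140:230,240:340,::-1];cv2.imwrite('pics/s12c.png',cv2.resize(a,None,fx=6,fy=6,interpolation=2))
E
```

```text
t 21.8 h 25.65 mm lat [-0.04 -0.1 ] th -0.0 tilt [-0.03 -0.05] F sock [-1.2 -0.7 -0.3] T [-0.1  0.2 -0. ] gap -0.002 q [-13.  24. 117.  46.  15.  54.]
```

View pics/s12c.png

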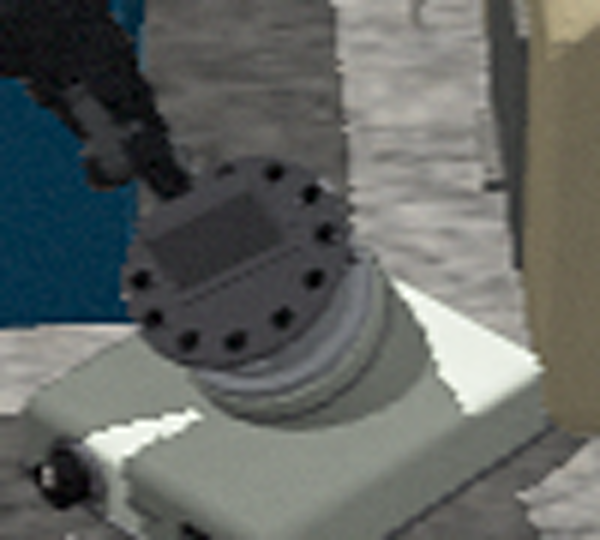

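View pics/w12c.png

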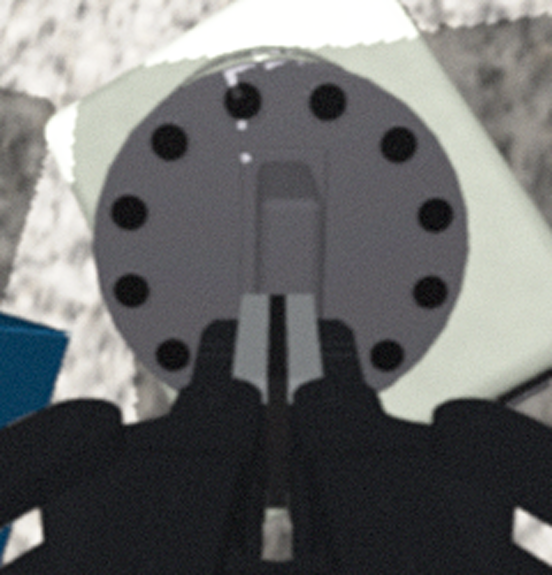

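>>> play_rows([
  [[0,0,0.001,0,0,0],[0,0,0.001,0,0,0],[0,0,0,0,0,0]],
])

```text
t: 22.28
tcp_pos: [0.5559, 0.044, 0.1793]
tool_rot: [0.954, -0.154, 0.245, -0.082]
force: [-0.7, -0.6, -0.2]
finger_gap: 0.0
```

```bash
python3 - <<'E'
from tgt import *
rel()
E
```

```text
t 22.27 h 23.62 mm lat [-0.06 -0.11] th -0.0 tilt [-0.04 -0.05] F sock [-0.5 -0.8  0.2] T [-0.11  0.23 -0.04] gap 0.0 q [-13.  24. 117.  46.  15.  53.]
```

```bash
python3 - <<'E'
from tgt import *
s=manip.sense();p=manip.snapshot('wrist');r=R.from_quat(s['tool_rot']);t=np.array(s['tcp_pos'])
T=np.array(p['world_from_camera']);print('cam in tool',r.inv().apply(T[:3,3]-t).round(4),'dir',r.inv().apply(T[:3,2]).round(3))
for x in (.011,0,-.011):
    print(x,[(z,proj(p,t+r.apply([x,0,z])).round(1)[0]) for z in (-.012,-.002,.013,.025)])
o,M=sock(*SP)
print('bar top corners',proj(p,o+np.array([[sx*.025,sy*.007,.08] for sx,sy in ((1,1),(1,-1),(-1,-1),(-1,1))])@M.T).round(0).tolist())
save(p,'w13.png');c=p['img'][150:400,200:440,::-1];cv2.imwrite('pics/w13c.png',cv2.resize(c,None,fx=2.3,fy=2.3,interpolation=2))
E
```

```text
cam in tool [ 0.065  -0.0007 -0.1404] dir [-0.259  0.     0.966]
0.011 [(-0.012, array([321.9, 285.5])), (-0.002, array([321.8, 276.3])), (0.013, array([321.6, 264.7])), (0.025, array([321.5, 256.7]))]
0 [(-0.012, array([321.9, 310.5])), (-0.002, array([321.8, 299.9])), (0.013, array([321.6, 286.4])), (0.025, array([321.5, 277.2]))]
-0.011 [(-0.012, array([321.9, 334.6])), (-0.002, array([321.8, 322.7])), (0.013, array([321.7, 307.4])), (0.025, array([321.5, 297. ]))]
bar top corners [[306.0, 237.0], [337.0, 236.0], [336.0, 334.0], [307.0, 334.0]]
```

View pics/w13c.png

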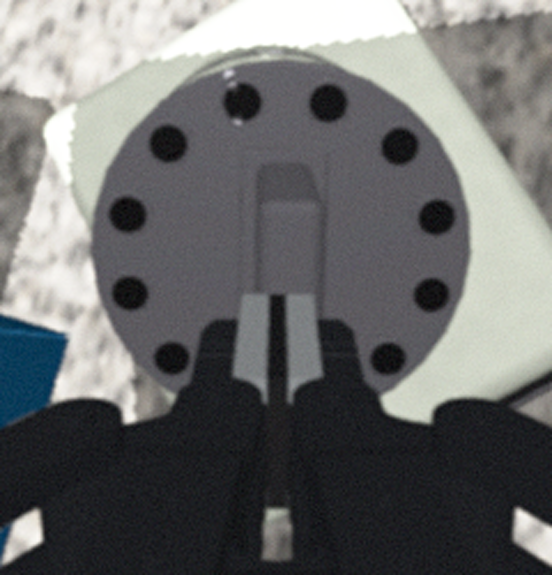

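>>> play_rows([
  [[0,0,0.001,0,0,0],[0,0,0.001,0,0,0],[0,0,0.001,0,0,0],[0,0,0,0,0,0]],
])

```text
t: 22.82
tcp_pos: [0.5574, 0.0442, 0.1767]
tool_rot: [0.954, -0.154, 0.245, -0.082]
force: [-0.9, -0.2, 0.2]
finger_gap: 0.0
```

```bash
python3 - <<'E'
from tgt import *
rel()
p=manip.snapshot('scene')
a=p['img'][140:230,240:340,::-1];cv2.imwrite('pics/s14c.png',cv2.resize(a,None,fx=6,fy=6,interpolation=2))
E
```

```text
t 22.82 h 20.61 mm lat [-0.07 -0.11] th -0.0 tilt [-0.04 -0.04] F sock [-0.6 -0.4  0.7] T [-0.08  0.19  0.05] gap 0.0 q [-13.  25. 117.  47.  15.  52.]
```

View pics/s14c.png

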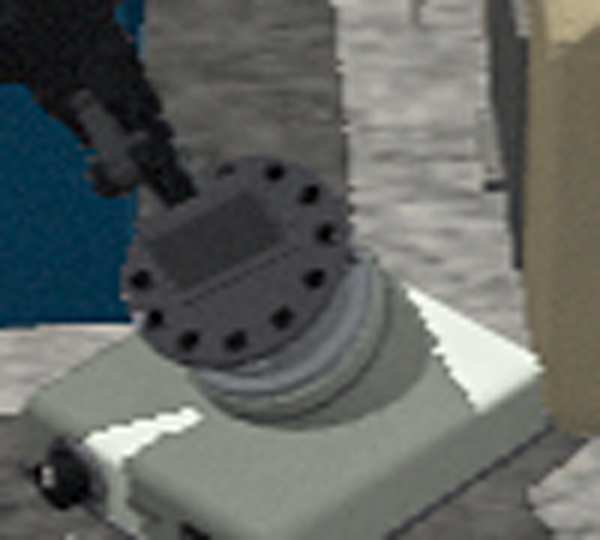

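>>> play_rows([
  [[0,0,0.001,0,0,0],[0,0,0.001,0,0,0],[0,0,0,0,0,0]],
])

```text
t: 23.25
tcp_pos: [0.5584, 0.0444, 0.175]
tool_rot: [0.954, -0.154, 0.245, -0.083]
force: [-0.2, 0.1, -0.4]
finger_gap: 0.001
```

```bash
python3 - <<'E'
from tgt import *
rel()
E
```

```text
t 23.25 h 18.65 mm lat [-0.07 -0.12] th -0.0 tilt [-0.04 -0.04] F sock [-0.4 -0.  -0.3] T [-0.1   0.18 -0.02] gap 0.001 q [-13.  25. 117.  48.  15.  52.]
```

>>> play_rows([
  [[0,0,0.001,0,0,0],[0,0,0.001,0,0,0],[0,0,0,0,0,0]],
])

```text
t: 23.62
tcp_pos: [0.5594, 0.0445, 0.1733]
tool_rot: [0.954, -0.154, 0.245, -0.082]
force: [0.3, 0.2, -0.2]
finger_gap: -0.001
```

```bash
python3 - <<'E'
from tgt import *
rel()
E
```

```text
t 23.62 h 16.63 mm lat [-0.04 -0.09] th -0.0 tilt [-0.04 -0.04] F sock [ 0.1  0.2 -0.4] T [-0.13  0.25  0.02] gap -0.001 q [-13.  25. 117.  48.  15.  51.]
```

>>> play_rows([
  [[0,0,0.001,0,0,0],[0,0,0.001,0,0,0],[0,0,0,0,0,0]],
])

```text
t: 24.0
tcp_pos: [0.5604, 0.0447, 0.1716]
tool_rot: [0.954, -0.154, 0.245, -0.082]
force: [0.3, -0.6, 0.9]
finger_gap: -0.002
```

```bash
python3 - <<'E'
from tgt import *
rel()
p=manip.snapshot('scene');c=manip.snapshot('wrist')['img'][150:400,200:440,::-1]
a=cv2.resize(p['img'][140:230,240:340,::-1],(480,432),interpolation=2)
b=cv2.resize(c,(320,333));cv2.imwrite('pics/s15c.png',np.hstack([a,cv2.copyMakeBorder(b,0,99,0,0,0)]))
E
```

```text
t 24.0 h 14.69 mm lat [-0.02 -0.1 ] th -0.0 tilt [-0.03 -0.05] F sock [ 0.8 -0.2  0.7] T [-0.11  0.17 -0.04] gap -0.002 q [-13.  25. 117.  49.  14.  51.]
```

View pics/s15c.png

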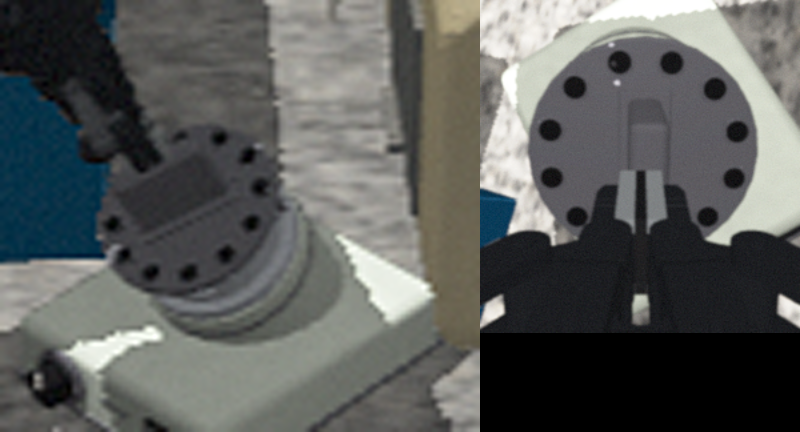

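>>> play_rows([
  [[0,0,0.001,0,0,0],[0,0,0.001,0,0,0],[0,0,0,0,0,0]],
])

```text
t: 24.48
tcp_pos: [0.5605, 0.0448, 0.1713]
tool_rot: [0.953, -0.154, 0.246, -0.082]
force: [-9.9, -2.3, 16.2]
finger_gap: -0.002
```

```bash
python3 - <<'E'
from tgt import *
rel()
E
```

```text
t 24.48 h 14.39 mm lat [-0.01 -0.04] th -0.0 tilt [ 0.08 -0.05] F sock [-0.4 -0.9 19.1] T [-0.23  0.45  0.  ] gap -0.002 q [-13.  25. 117.  49.  14.  50.]
```

>>> play_rows([
  [[0,0,-0.01,0,0,0],[0,0,-0.02,0,0,0],[0,0,-0.03,0,0,0],[0,0,-0.03,0,0,0],[0,0,-0.02,0,0,0],[0,0,0,0,0,0],[0,0,0,0,0,0]],
])

```text
t: 25.35
tcp_pos: [0.5072, 0.0359, 0.2647]
tool_rot: [0.954, -0.154, 0.245, -0.083]
force: [0.3, 0.5, -0.1]
finger_gap: -0.002
```

```bash
python3 - <<'E'
from ov3 import *
rel()
o,M=sock(*SP);th=np.linspace(0,6.283,90)
W=[]
for n,crop,f in (('scene',(245,145,325,215),5),('wrist',(220,120,420,320),2),('top',(180,170,260,250),5)):
    p=manip.snapshot(n);save(p,f'{n}_end.png');l,t,r,b=crop
    a=cv2.resize(p['img'][t:b,l:r,::-1],(400,int(400*(b-t)/(r-l))),interpolation=2);f=400/(r-l);raw=a.copy()
    for X,col in [(np.array([[sx*.025,sy*.007,.08] for sx,sy in ((1,1),(1,-1),(-1,-1),(-1,1),(1,1))]),(255,0,255)),(np.c_[.05*np.cos(th),.05*np.sin(th),0*th+.036],(0,255,0))]:
        uv=(proj(p,o+X@M.T)+.5-[l,t])*f-.5;cv2.polylines(a,[np.round(uv*8).astype(np.int32)],False,col,1,cv2.LINE_AA,3)
    cv2.imwrite(f'pics/end_{n}.png',np.hstack([raw,a]))
    for l_ in ('marker_center','tape_roll_center','bench_timer_center'):
        if n=='top': print(l_,[np.round(x['point'],1).tolist() for x in manip.pinpoint(l_,p)][:1])
E
```

```text
t 25.35 h 122.30 mm lat [-0.17 -0.08] th -0.0 tilt [-0.06 -0.04] F sock [ 0.1  0.5 -0.3] T [-0.06  0.23 -0.02] gap -0.002 q [-16.  11. 118.  28.  27.  70.]
marker_center [[371.5, 206.6]]
tape_roll_center []
bench_timer_center [[467.3, 288.2]]
```

View pics/end_scene.png

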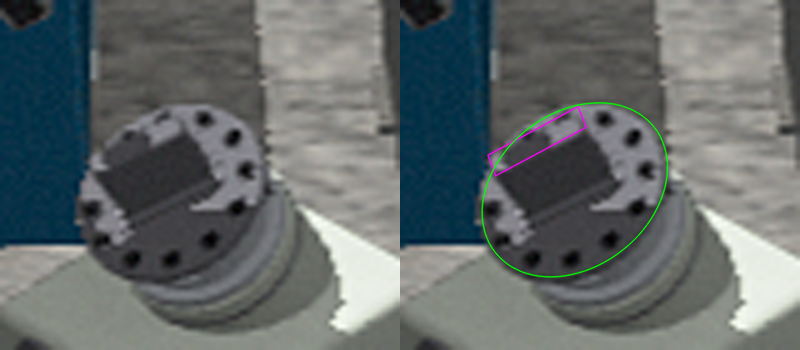

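View pics/end_wrist.png

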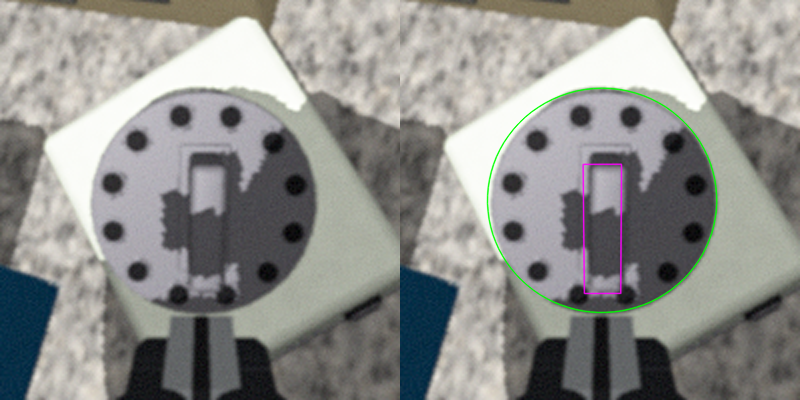

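View pics/scene_end.png

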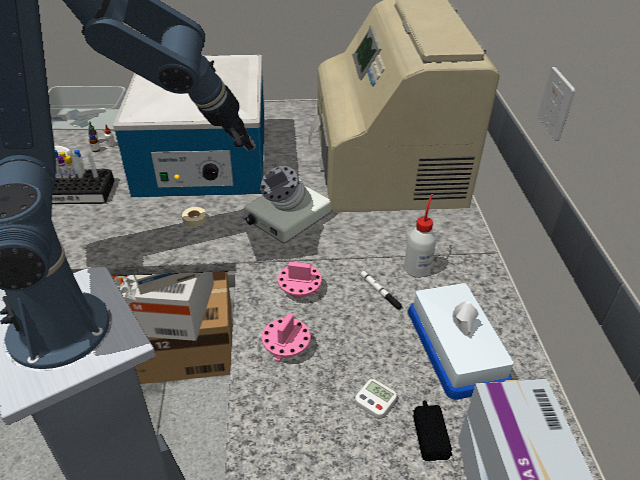

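```bash
python3 -c "
from station import manip
print(manip.sign_off())"
```

```text
the job is handed in; nothing more can be done
None
```

The tube carrier is locked in the bayonet socket, let go, and the job was handed in at about 25.5 s of the 53 s allowed.

**What I did:** I gripped the grey carrier by its bar and lowered it along the tilted axis through the entry slots. The lugs touched the track at about 7.3 mm, where 7 mm was expected. I then twisted it 60° clockwise with no noticeable resistance, let the lugs drop into the notches and pressed it home with about 16 N. After releasing it, I pressed once more on top of the bar with the fingers shut, at about 19 N, and backed off.

**Last checks:**
- **Seating:** in the scene and wrist pictures, the disc and bar match the computed locked outline to about a pixel. The insertion depth fits too, with floor contact at about 0.5 mm under load.
- **Robot:** it is clear of everything, and the measured force is about zero.
- **Bystanders:** the marker pen, tape roll and timer look unmoved in the scene picture. In the top view the timer is within about 1.5 pixels of where it started, and the marker within about 4. The detector did not find the tape roll in the last top view, so I checked that one only by eye.

**What disagreed:**
- The shut fingertips met the bar when the TCP was about 22 mm lower than the stated 25 mm tip distance predicts. That final press therefore does not measure the seating height.
- The early top-camera overlay of the socket was off by about 2 mm from the wrist and scene views. I went with those two.

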